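# Hang the strainers nested on the bench hook

## Task

Hang the three sample strainers by their loops on the hook stand, the largest first, then the middle one, then the smallest, all with their open side facing the hook's tip so that each nests in the one behind. Slide the largest back until it has pushed the rubber back stop in by about 5 mm, and slide each of the others home until its loop is against the one behind. Press gently, never ramming the back stop to its hard end, let each one go before fetching the next, and leave the other things on the bench alone.

Things in the scene. Friction and masses are not known exactly. Their poses are not given: they have to be found in the camera images.
- large_grip (a point): Hand tab (centre) at the top of the largest steel strainer, which starts standing on edge, as it will hang. Grey tab, 20 mm along y, 10 along x, from 27 mm below to 23 above this point: pinch it across y from above. z up the handle, y across the pan, -x where the open mouth looks. This point is 161 mm above the underside. About 240 g, +-20 percent.
- large_apex (a point): Highest point inside the largest strainer's hanging loop, 31 mm below the tab's centre. The loop is a triangle of 4 mm strap, point up; its opening (seen along x) is 34 mm high, 48 mm wide at the bottom, sides 35 deg from vertical. The strap reaches 10 mm either way along x from here.
- large_pan (a point): Centre of the largest strainer's pan, 119 mm below the tab's centre and 8 mm to its +x: 100 mm wide (y), 84 high (z), 36 deep (x), 3 mm walls, mesh floor at +x, open at -x.
- mid_grip (a point): Hand tab (centre) at the top of the middle-sized steel strainer, which starts standing on edge, as it will hang. Grey tab, 20 mm along y, 10 along x, from 27 mm below to 23 above this point: pinch it across y from above. z up the handle, y across the pan, -x where the open mouth looks. This point is 150 mm above the underside. About 180 g, +-20 percent.
- mid_apex (a point): Highest point inside the middle-sized strainer's hanging loop, 31 mm below the tab's centre. The loop is a triangle of 4 mm strap, point up; its opening (seen along x) is 34 mm high, 48 mm wide at the bottom, sides 35 deg from vertical. The strap reaches 10 mm either way along x from here.
- mid_pan (a point): Centre of the middle-sized strainer's pan, 119 mm below the tab's centre and 8 mm to its +x: 78 mm wide (y), 62 high (z), 36 deep (x), 3 mm walls, mesh floor at +x, open at -x.
- small_grip (a point): Hand tab (centre) at the top of the smallest steel strainer, which starts standing on edge, as it will hang. Grey tab, 20 mm along y, 10 along x, from 27 mm below to 23 above this point: pinch it across y from above. z up the handle, y across the pan, -x where the open mouth looks. This point is 139 mm above the underside. About 140 g, +-20 percent.
- small_apex (a point): Highest point inside the smallest strainer's hanging loop, 31 mm below the tab's centre. The loop is a triangle of 4 mm strap, point up; its opening (seen along x) is 34 mm high, 48 mm wide at the bottom, sides 35 deg from vertical. The strap reaches 10 mm either way along x from here.
- small_pan (a point): Centre of the smallest strainer's pan, 119 mm below the tab's centre and 8 mm to its +x: 56 mm wide (y), 40 high (z), 36 deep (x), 3 mm walls, mesh floor at +x, open at -x.
- hook_arm (a point): Level round steel arm, 10 mm diameter, of a hook stand (white foot 150 x 120 mm, post). Point: on the arm's axis, 165 mm above the bench, where its upturned tip begins; +x runs along the arm, 175 mm to the post; z up. A hung loop rests with its apex 9 mm (tab centre 40 mm) above the axis. Its sloping sides wedge and drag if pressed down. Only the tip rises above the arm.
- hook_tip (a point): Centre of the hook tip's round end (radius 5 mm): 10 mm further out (-x) and 8 mm higher than hook_arm. To pass over the tip a loop's apex must be 9 to 20 mm above this point (17 to 28 mm above the arm's axis). The arm does not move.
- collar (a joint): How far the black rubber back stop has been pushed along the arm to the post, m: 0 at first, 0.018 at its hard end. 31 mm diameter, 12 long; it slides stiffly (about 5 N, more if fast) and stays where left. Where its face starts is not given: 80 to 120 mm from hook_arm towards the post, to be felt or seen.
- reagent: Amber glass bottle with white cap, 52 mm diameter, 110 mm high, loose, standing on the bench, to be left alone; origin at the centre of its underside.
- jar: Small capped glass jar, 48 mm diameter, 60 mm high, loose, standing on the bench, to be left alone; origin at the centre of its underside.
- beaker: Glass beaker, 60 mm diameter, 75 mm high, loose, standing on the bench, to be left alone; origin at the centre of its underside.
- petri: Closed white culture dish, 90 mm diameter, 15 mm high, loose, standing on the bench, to be left alone; origin at the centre of its underside.
- slidebox: Box for microscope slides, 77 x 102 x 33 mm, loose, standing on the bench, to be left alone; origin at the centre of its underside.
- mouse: Black computer mouse, 100 x 58 x 33 mm, loose, standing on the bench, to be left alone; origin at the centre of its underside.

How it is judged:
By the outcome, as a careful person would: the job done as asked, in the order asked, and still so for the second after the job is handed in, with the robot touching nothing.
It also fails if it takes over 72 s, if anything falls off the work surface, if the arm or the gripper's body presses on something with over 40 N, if the wrist force passes 120 N, or if a joint passes its speed limit or range.

## Robot

A 6-joint arm with a two-finger parallel gripper is mounted at the origin on the work surface. World frame = base frame: x ahead of the robot, y to its left, z up, the work surface at z = 0. Lengths are in mm, angles in rad, forces in N, time in s.
With the tool pointing down it reaches from about 225 to 725 mm from the base axis. Payload 3.1 kg.
Tool frame: the origin (TCP) lies on the centre line of the jaws, within the pads' length; the fingertips stand env.tips_ahead ahead of it and the grasp point (between the pads) lies 11 mm behind it (env.tips_ahead is the distance from the TCP to the fingertips, in mm); y points along the fingers, z is the direction in which the jaws open and shut, and the axes are right-handed (so a half turn about y gives the same grasp; the last joint's range is limited). The gripper opens to 85 mm and grips with 20 to 120 N. Pads are 22 mm wide; open, the fingers measure 114 mm over their backs; the gripper's body (76 mm by 85 mm) begins 54 mm behind the grasp point. The pads swing forward as they close: fully open they stand 13 mm farther back than shut.
Start: joints at [-1.368, 0.048, 0.099, 1.622, 0, 1.443], TCP at [170.505, -496.534, 239.312] pointing down, gripper open.
Joint ranges: [-2.91, 2.91], [-0.99, 1.94], [-1.21, 1.42], [-2.12, 2.29], [-1.49, 1.47], [-3.14, 3.14]. Speed limits (rad/s): [2.79, 2.79, 3.14, 3.14, 3.14, 3.14].

## Interface

Orientations are given as a 3x3 rotation matrix whose columns are the frame's x, y, z axes.
In Python, from station import env, viewer, job gives the robot as it stands.
- The arm moves only by the tool drive_tool, never from a script. Its arguments are lists of equal length, an entry for each row: "delta_pos": the shift along the world's x, y, z in m, a list of three; "turn": the turn, a rotation vector about the world's x, y, z in rad, a list of three; "hand": the finger opening in m, from 0 to 0.0854. A call has 1 to 5 rows; each row shifts and turns the commanded pose from where the row before left it; what a row does not reach is not made up. A row lasts 1/12 s, in which the tool goes at most 41.7 mm and 7.16 degrees, less where a joint would pass 70% of its speed; a pose out of reach is approached as far as the arm can. A call is refused whole if a number of a shift passes 0.0417 or a number of a turn 0.125, either way. A call with a gripper value outside its range is refused whole. The fingers move at their own pace and stop on an object; "newtons" is the grip in N (left out, the last holds). Time passes only in rows, so rows that do not move let the fingers close. It gives the time, the measured TCP pose, the force and the opening at its end, in the units of the state.
- env.read_state(): the state, without advancing time (a new reading comes with each control period).
- viewer.snapshot(name): name is "side" or "top"; returns a dict with "color" (400x640x3 uint8, red, green, blue), "mtx" (3x3 intrinsics, pixels), "world_to_cam" (4x4, takes a point from world to camera coordinates). Camera axes: x right, y up, looking along -z (the intrinsics and any distortion apply to the point x, -y, -z); pixel columns grow to the right and rows downward; lengths in mm; the calibration is good to about 2 mm. A picture is of the moment at which its call begins. There is no depth.
- job.close_job(): hands the job in, once; it reports no verdict.
The state is a dict: "time": time; "q": joint angles; "qvel": joint speeds; "joint_torque": joint torques, N m; "tool_pos": TCP position; "eef_rot": TCP orientation; "ft_force": force on the tool from outside, world axes, zero at the start; "wrist_torque": the same for the moment, N m; "grip_width": opening from 0.0 (shut) to 1.0 (fully open).
Only numpy, scipy, OpenCV 4.12 (cv2) and the standard library are available. Lean on these libraries where they do the work, as an engineer would, in place of code of your own. Each camera call takes 0.05 s, during which the arm holds its last target.

## Working session

There is one attempt and no reset: what is moved stays moved. The work goes in short steps, Python scripts to look and compute and a tool call to move; the robot and the scene stay as the last step left them, time stands still between calls to the robot, and variables do not carry over. Pictures are saved under pics/ and viewed, and the job is handed in when it is done.

Besides the shell and the picture viewer there is one more tool, called after ">>>" as name(argument=value, ...), one argument or row to a line, values as JSON. drive_tool: Moves the arm, as the interface text tells. Its arguments: {"type":"object","properties":{"delta_pos":{"type":"array"},"turn":{"type":"array"},"hand":{"type":"array"},"newtons":{"type":"number"}},"required":["delta_pos","turn","hand"]}

```bash
ls; mkdir -p pics; python3 - <<'E'
from station import env, viewer, job
import cv2
print(env.read_state(), env.tips_ahead)
for n in ("side","top"):
    s=viewer.snapshot(n); cv2.imwrite(f"pics/{n}0.png",s["color"][:,:,::-1]); print(n,s["mtx"].tolist(),s["world_to_cam"].tolist(),[k for k in s])
E
```

```text
pics
{'time': 0.0, 'q': array([-1.36781496e+00,  4.87334126e-02,  9.75482693e-02,  1.62203253e+00,
       -2.55308388e-05,  1.44302318e+00]), 'qvel': array([-0.0009909 , -0.00093297, -0.00175713, -0.00035163, -0.00097495,
       -0.00145463]), 'joint_torque': array([ 1.73551070e-04, -3.38778770e+01,  3.20016718e+01,  2.04109069e-02,
       -4.24610175e-05, -4.51275284e-06]), 'tool_pos': array([ 170.36436157, -495.92948511,  238.10134872]), 'eef_rot': array([[-9.45797641e-01, -5.13126553e-04,  3.24756152e-01],
       [-3.24756434e-01,  2.36648786e-03, -9.45794723e-01],
       [-2.83219104e-04, -9.99997068e-01, -2.40485978e-03]]), 'ft_force': array([ 0.49183145,  0.21023236, -0.26167849]), 'wrist_torque': array([-0.01767177, -0.01292   , -0.02427177]), 'grip_width': 0.9978349410311527} 8.0
side [[375.9591047596777, 0.0, 314.0964007440255], [0.0, 375.9591047596777, 199.9916280268409], [0.0, 0.0, 1.0]] [[-0.8683719157497842, -0.4959133794324035, 0.00036883191579506643, 453.7153567459641], [0.3666321806732459, -0.6414921765269482, 0.6738461482782986, -272.8026745416693], [-0.33393271782176365, 0.5852842963506293, 0.7388715939955459, -934.1975997766964], [0.0, 0.0, 0.0, 1.0]] ['color', 'mtx', 'world_to_cam']
top [[380.75040880358745, 0.0, 314.41534223495484], [0.0, 380.75040880358745, 198.15701642944424], [0.0, 0.0, 1.0]] [[-0.007368822446520847, -0.9996242485976146, -0.026401933099795917, 24.283295074218103], [0.9922925985613095, -0.010575710810653565, 0.1234647851870873, -531.4285923926343], [-0.12369761233021369, -0.025288652722196873, 0.9919976737610328, -1219.9646863017135], [0.0, 0.0, 0.0, 1.0]] ['color', 'mtx', 'world_to_cam']
```

View pics/side0.png

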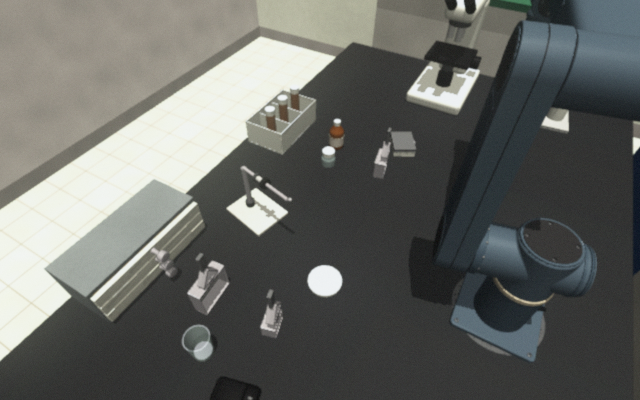

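View pics/top0.png

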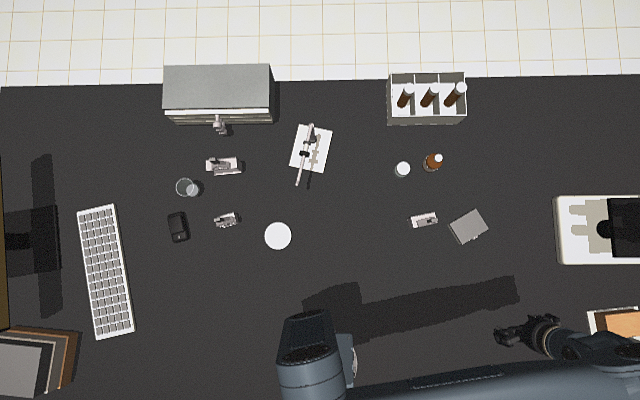

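The side view shows the large strainer at about (208,285), the small or middle one at (271,315), a third at (382,160), and the hook stand at (260,200). The top view has strainers at (222,166), (227,220) and (424,220), with the hook from (298,185) to (312,130). I'll enlarge these.

```bash
cat > h.py <<'E'
from station import env, viewer, job
import cv2, numpy as np
def crop(img,x0,y0,w,h,f,name):
    c=cv2.resize(img[y0:y0+h,x0:x0+w],None,fx=f,fy=f,interpolation=cv2.INTER_CUBIC); cv2.imwrite("pics/"+name,c)
def ray(s,u,v):
    M=s["mtx"];W=np.array(s["world_to_cam"]);R=W[:3,:3];t=W[:3,3]
    d=np.array([(u-M[0,2])/M[0,0],-(v-M[1,2])/M[1,1],-1.]); return -R.T@t,(R.T@d)/np.linalg.norm(d)
def onz(s,u,v,z):
    o,d=ray(s,u,v); return o+d*(z-o[2])/d[2]
def tri(s1,p1,s2,p2):
    o1,d1=ray(s1,*p1);o2,d2=ray(s2,*p2)
    A=np.stack([d1,-d2],1);k=np.linalg.lstsq(A,o2-o1,rcond=None)[0]
    a=o1+k[0]*d1;b=o2+k[1]*d2; return (a+b)/2,np.linalg.norm(a-b)
def proj(s,P):
    W=np.array(s["world_to_cam"]);c=W[:3,:3]@np.asarray(P,float)+W[:3,3];M=s["mtx"]
    return np.array([M[0,0]*c[0]/-c[2]+M[0,2], M[1,1]*-c[1]/-c[2]+M[1,2]])
E
python3 - <<'E'
import cv2,numpy as np
s=cv2.imread('pics/side0.png');t=cv2.imread('pics/top0.png')
def g(im,x,y,w,h,f): return cv2.resize(im[y:y+h,x:x+w],None,fx=f,fy=f,interpolation=cv2.INTER_CUBIC)
# 8x crops: each 45x35 -> 
def grid(lst,name):
    cv2.imwrite(name,np.vstack([np.hstack(r) for r in lst]))
grid([[g(t,200,145,50,37,8),g(t,202,205,50,37,8)],[g(t,400,205,50,37,8),g(t,285,120,50,75,4)[:296,:400] if 0 else cv2.resize(t[120:194,280:340],(400,296))]],'pics/tc.png')
grid([[g(s,180,250,50,37,8),g(s,246,285,50,37,8)],[g(s,180,285,50,37,8),g(s,360,125,50,37,8)]],'pics/sc.png')
cv2.imwrite('pics/sh.png',g(s,220,160,80,75,8)[:600,:])
cv2.imwrite('pics/th.png',g(t,280,118,60,75,8))
E
```

```text
(no output)
```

View pics/tc.png

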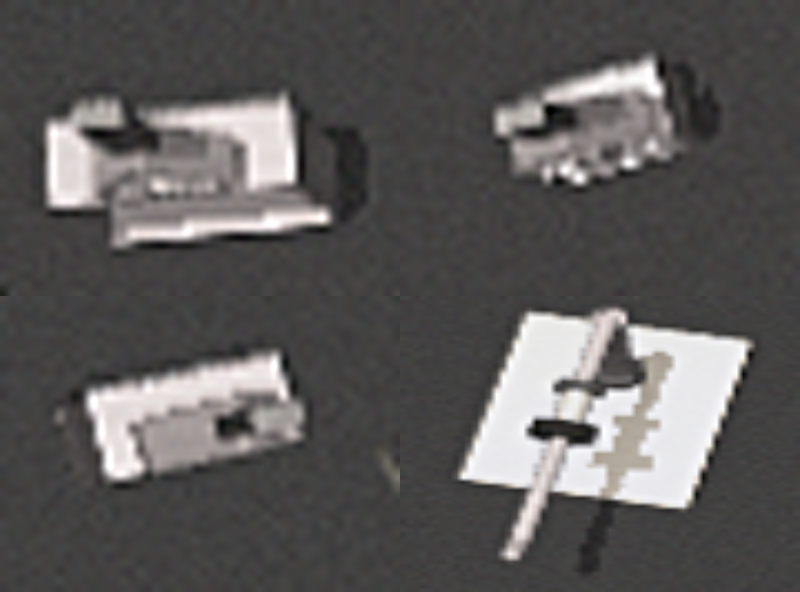

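View pics/sc.png

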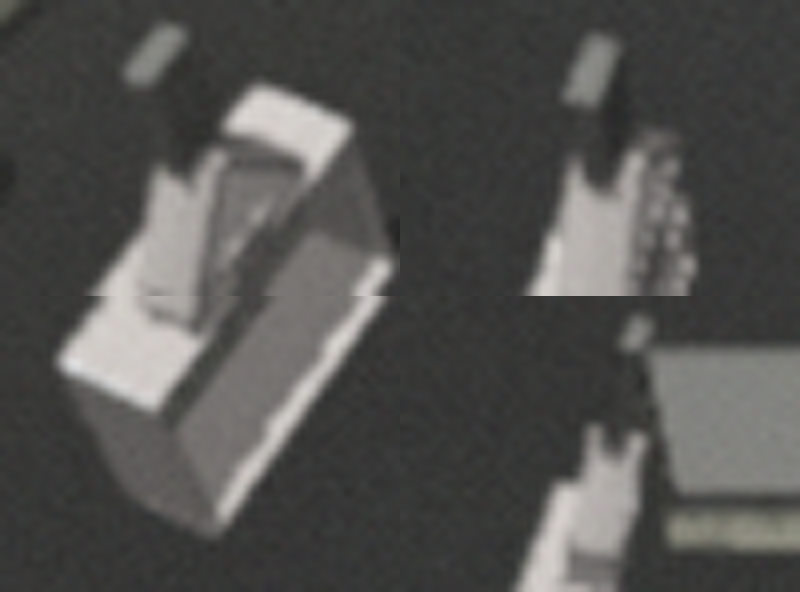

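View pics/sh.png

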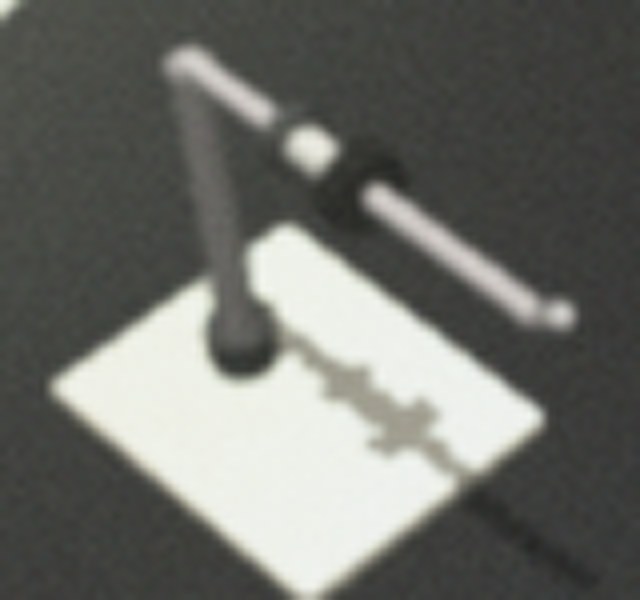

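View pics/th.png

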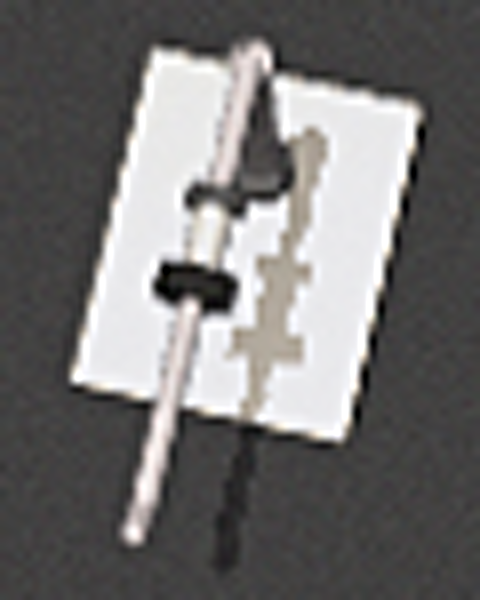

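```bash
cat > m1.py <<'E'
from h import *
import pickle
s=viewer.snapshot("side");t=viewer.snapshot("top"); pickle.dump((s,t),open("st.pkl","wb"))
print("cam pos",ray(s,0,0)[0],ray(t,0,0)[0])
for n,pt,ps,z in [("L",(212.3,158.3),(199.1,256.4),184),("S",(216.7,219.4),(269.7,293.6),162),("M",(434.2,220.2),(389.2,129.2),173)]:
    print(n,tri(t,pt,s,ps),onz(t,*pt,z),onz(s,*ps,z))
def g(x,y,x0,y0,f=8): return x0+(x+.5)/f-.5,y0+(y+.5)/f-.5
# hook, th.png origin 280,118 ; sh origin 220,160
tip=(g(130,535,280,118),g(562,316,220,160)); print("tip",tip,tri(t,tip[0],s,tip[1]),onz(t,*tip[0],173),onz(s,*tip[1],173))
post=(g(250,52,280,118),g(190,62,220,160)); print("post",tri(t,post[0],s,post[1]),onz(t,*post[0],165),onz(s,*post[1],165))
cf=g(187,303,280,118); print("collar face",onz(t,*cf,168), )
cf=g(378,197,220,160); print("collar face s",onz(s,*cf,165))
# foot corners
for c in [(155,45),(425,105),(345,440),(75,382)]: print("foot t",onz(t,*g(*c,280,118),8))
for c in [(288,225),(545,418),(310,600),(50,388)]: print("foot s",onz(s,*g(*c,220,160),8))
E
python3 m1.py
```

```text
cam pos [182.05276953 596.77391925 873.91175643] [ 376.60487936  -12.1973278  1276.45597382]
L (array([634.96323636, 317.52028097, 177.33886813]), np.float64(2.7155977411236414)) [634.60096928 316.3015222  184.        ] [629.24715299 319.73060304 184.        ]
S (array([455.55889063, 306.47606343, 156.42185944]), np.float64(0.7194824212496869)) [455.49143521 305.0515517  162.        ] [453.08793161 308.61475533 162.        ]
M (array([ 446.42992625, -329.25285636,  170.02358522]), np.float64(0.8126915396456615)) [ 446.62929257 -328.27997814  173.        ] [ 444.92819822 -325.46616944  173.        ]
tip ((295.8125, 184.4375), (289.8125, 199.0625)) (array([554.43556501,  69.87912284, 173.46583339]), np.float64(1.9337338563377602)) [555.40816755  70.3136755  173.        ] [553.72291893  69.26934566 173.        ]
post (array([738.97875223,  24.17422154, 161.82963809]), np.float64(5.5367624900026025)) [740.53777181  25.34753751 165.        ] [733.55200606  26.12212017 165.        ]
collar face [643.41617753  49.31424899 168.        ]
collar face s [639.527524    48.19366668 165.        ]
foot t [795.71532472  71.58030833   8.        ]
foot t [767.27964128 -44.26461437   8.        ]
foot t [621.77282752  -8.51161076   8.        ]
foot t [648.25928028 105.98278474   8.        ]
foot s [763.2083689  -42.28632973   8.        ]
foot s [618.83741036  -7.33695935   8.        ]
foot s [645.95429854 107.30465855   8.        ]
foot s [791.15520852  73.77113482   8.        ]
```

```bash
cat > m2.py <<'E'
from h import *
import pickle
s,t=pickle.load(open("st.pkl","rb"))
def g(x,y,x0,y0,f=8): return x0+(x+.5)/f-.5,y0+(y+.5)/f-.5
def yaw(a,b,n): d=b-a; d=d if d[1]>0 else -d; print(n,a.round(),b.round(),"len",np.linalg.norm(d).round(1),"yaw",np.degrees(np.arctan2(-d[0],d[1])).round(1))
P=lambda im,c,o,z: onz(im,*g(*c,*o),z)
o=(200,145); yaw(P(t,(48,118),o,84),P(t,(290,95),o,84),"L far t"); yaw(P(t,(113,243),o,0),P(t,(330,218),o,0),"L lip t")
o=(180,250); yaw(P(s,(60,365),o,84),P(s,(260,85),o,84),"L far s");yaw(P(s,(155,410),o,84),P(s,(352,125),o,84),"L near s");yaw(P(s,(215,535),o,0),P(s,(390,265),o,0),"L lip s")
o=(202,205); yaw(P(t,(105,105),o,40),P(t,(255,55),o,40),"S far t"); yaw(P(t,(145,180),o,0),P(t,(280,152),o,0),"S lip t")
o=(400,205); yaw(P(t,(88,392-296),o,62),P(t,(280,352-296),o,62),"M far t");yaw(P(t,(110,480-296),o,62),P(t,(300,440-296),o,62),"M near t")
def gg(im,x,y,w,h,f): return cv2.resize(im[y:y+h,x:x+w,::-1],None,fx=f,fy=f,interpolation=cv2.INTER_CUBIC)
S=s["color"];T=t["color"]
cv2.imwrite("pics/z1.png",np.vstack([np.hstack([gg(S,250,282,40,60,10)[:600],gg(S,366,124,40,60,10)])]))
cv2.imwrite("pics/z2.png",np.vstack([np.hstack([gg(T,210,205,40,30,10),gg(T,405,205,40,30,10)]),]))
E
python3 m2.py
```

```text
L far t [655. 368.  84.] [663. 270.  84.] len 98.2 yaw 4.7
L lip t [620. 365.   0.] [629. 272.   0.] len 93.9 yaw 5.9
L far s [646. 375.  84.] [659. 272.  84.] len 103.6 yaw 6.9
L near s [613. 372.  84.] [625. 269.  84.] len 103.5 yaw 6.5
L lip s [615. 371.   0.] [627. 271.   0.] len 101.3 yaw 6.9
S far t [470. 347.  40.] [490. 285.  40.] len 64.6 yaw 18.0
S lip t [441. 340.   0.] [452. 283.   0.] len 58.1 yaw 11.2
M far t [ 466. -286.   62.] [ 481. -362.   62.] len 77.8 yaw 11.3
M near t [ 431. -293.   62.] [ 446. -369.   62.] len 76.8 yaw 11.4
```

View pics/z1.png

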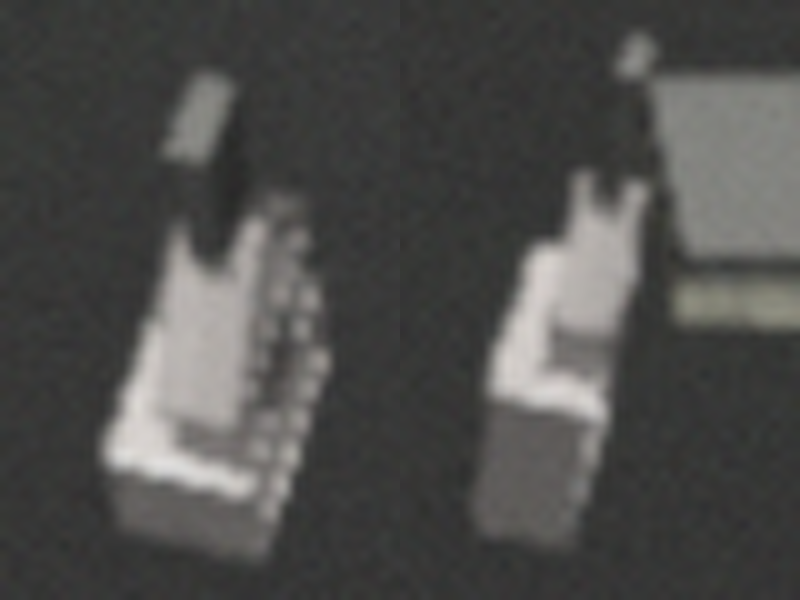

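View pics/z2.png

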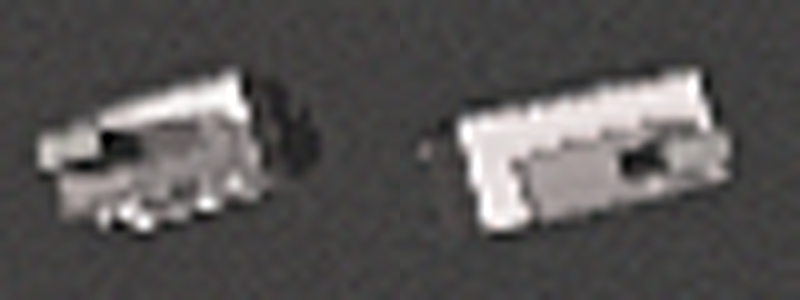

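L is at about (631.5, 318, z 161) with yaw 6.3°. M is at (446.5, −327.5) with yaw 11.3°, and S at (454, 307) with yaw about 15°. The hook tip is at (554.5, 70), with arm yaw about −13.5°. These agree with the given sizes, so I'll start moving.

>>> drive_tool(
  delta_pos=[
    [0.018,0.034,0.003],
    [0.018,0.034,0.003],
    [0.018,0.034,0.003],
    [0.018,0.034,0.002],
    [0.018,0.034,0],
  ],
  turn=[
    [0,0,0],
    [0,0,0],
    [0,0,0],
    [0,0,0],
    [0,0,0],
  ],
  hand=[0.07,0.07,0.07,0.07,0.07],
  newtons=40,
)

```text
time: 0.62
tool_pos: [260.9, -325.1, 250.5]
eef_rot: [[-0.946, 0.001, 0.324], [-0.324, -0.0, -0.946], [-0.0, -1.0, 0.001]]
ft_force: [1.4, 0.1, -0.2]
grip_width: 0.817
```

```bash
cat > st.py <<'E'
from station import env
import numpy as np
r=env.read_state(); R=r["eef_rot"]
print("t",round(r["time"],2),"q",r["q"].round(3),"pos",r["tool_pos"].round(1),"zyaw",np.degrees(np.arctan2(R[1,2],R[0,2])).round(2),"down",R[:,1].round(3),"F",r["ft_force"].round(2),"T",r["wrist_torque"].round(2),"w",(r["grip_width"]*85.4).round(1))
E
python3 st.py
```

```text
Traceback (most recent call last):
  File "st.py", line 4, in <module>
    print("t",round(r["time"],2),"q",r["q"].round(3),"pos",r["tool_pos"].round(1),"zyaw",np.degrees(np.arctan2(R[1,2],R[0,2])).round(2),"down",R[:,1].round(3),"F",r["ft_force"].round(2),"T",r["wrist_torque"].round(2),"w",(r["grip_width"]*85.4).round(1))
                                                                                                                                                                                                                             ^^^^^^^^^^^^^^^^^^^^^^^^^^^^
AttributeError: 'float' object has no attribute 'round'
```

```bash
sed -i 's/(r\["grip_width"\]\*85.4).round(1)/round(r["grip_width"]*85.4,1)/' st.py; python3 st.py
```

```text
t 0.62 q [-1.056 -0.23  -0.137  1.663  0.     1.756] pos [ 260.9 -325.1  250.5] zyaw -71.11 down [ 0.001 -0.    -1.   ] F [ 1.42  0.08 -0.17] T [-0.02 -0.09  0.01] w 69.8
```

>>> drive_tool(
  delta_pos=[
    [0.0155,0.0268,0],
    [0.0155,0.0268,0],
    [0.0155,0.0268,0],
    [0.0155,0.0268,0],
    [0.0155,0.0268,0],
  ],
  turn=[
    [0,0,0.122],
    [0,0,0.122],
    [0,0,0.122],
    [0,0,0.122],
    [0,0,0.122],
  ],
  hand=[0.07,0.07,0.07,0.07,0.07],
)

```text
time: 1.03
tool_pos: [338.4, -191.1, 250.3]
eef_rot: [[-0.584, 0.0, 0.811], [-0.811, -0.0, -0.584], [-0.0, -1.0, 0.0]]
ft_force: [0.7, -0.1, -0.5]
grip_width: 0.824
```

>>> drive_tool(
  delta_pos=[
    [0.0155,0.0268,0],
    [0.0155,0.0268,0],
    [0.0155,0.0268,0],
    [0.0155,0.0268,0],
    [0.0155,0.0268,0],
  ],
  turn=[
    [0,0,0.122],
    [0,0,0.122],
    [0,0,0.122],
    [0,0,0.122],
    [0,0,0.122],
  ],
  hand=[0.07,0.07,0.07,0.07,0.07],
)

```text
time: 1.45
tool_pos: [415.9, -57.0, 250.2]
eef_rot: [[-0.014, 0.0, 1.0], [-1.0, -0.0, -0.014], [0.0, -1.0, 0.0]]
ft_force: [-0.0, -0.1, 0.2]
grip_width: 0.824
```

>>> drive_tool(
  delta_pos=[
    [0.0155,0.0268,0],
    [0.0155,0.0268,0],
    [0.0155,0.0268,0],
    [0.0155,0.0268,0],
    [0.0155,0.0268,0],
  ],
  turn=[
    [0,0,0.122],
    [0,0,0.122],
    [0,0,0.122],
    [0,0,0.122],
    [0,0,0.122],
  ],
  hand=[0.07,0.07,0.07,0.07,0.07],
)

```text
time: 1.87
tool_pos: [493.4, 77.0, 250.1]
eef_rot: [[0.562, -0.0, 0.827], [-0.827, -0.0, 0.562], [-0.0, -1.0, -0.0]]
ft_force: [0.2, -0.3, 0.4]
grip_width: 0.818
```

>>> drive_tool(
  delta_pos=[
    [0.0155,0.0268,0],
    [0.0155,0.0268,0],
    [0.0155,0.0268,0],
    [0.0155,0.0268,0],
    [0.0155,0.0268,0],
  ],
  turn=[
    [0,0,0.122],
    [0,0,0.122],
    [0,0,0.122],
    [0,0,0.122],
    [0,0,0.122],
  ],
  hand=[0.07,0.07,0.07,0.07,0.07],
)

```text
time: 2.28
tool_pos: [570.9, 210.9, 249.8]
eef_rot: [[0.934, -0.001, 0.356], [-0.356, -0.0, 0.934], [-0.0, -1.0, -0.0]]
ft_force: [0.2, 0.1, -0.1]
grip_width: 0.819
```

```bash
python3 st.py
```

```text
t 2.28 q [ 0.244  0.277  0.378  1.672 -0.     0.608] pos [570.9 210.9 249.8] zyaw 69.11 down [-0.001 -0.    -1.   ] F [ 0.24  0.11 -0.14] T [-0.04  0.    0.03] w 69.9
```

>>> drive_tool(
  delta_pos=[
    [0.0152,0.0268,-0.01],
    [0.0152,0.0268,-0.01],
    [0.0151,0.0268,-0.01],
    [0.0151,0.0268,-0.02],
    [0,0,0],
  ],
  turn=[
    [0,0,0.119],
    [0,0,0.119],
    [0,0,0.119],
    [0,0,0.118],
    [0,0,0],
  ],
  hand=[0.06,0.06,0.06,0.06,0.06],
)

```text
time: 2.7
tool_pos: [630.4, 320.8, 190.4]
eef_rot: [[0.994, -0.01, -0.111], [0.111, -0.002, 0.994], [-0.01, -1.0, -0.0]]
ft_force: [-0.6, -0.4, -2.9]
grip_width: 0.703
```

```bash
python3 st.py; cat > look.py <<'E'
import sys
from h import *
import pickle
n=sys.argv[1]; views=[v for v in sys.argv[2:]]
# view:x0:y0:w:h:f
for v in views:
    k,x,y,w,h,f=v.split(":"); x,y,w,h,f=map(int,(x,y,w,h,f))
    s=viewer.snapshot(k); pickle.dump(s,open(f"{k}.pkl","wb")); crop(s["color"][:,:,::-1],x,y,w,h,f,f"{n}_{k}.png")
E
python3 look.py a top:180:110:100:75:8 side:150:215:100:75:8
```

```text
t 2.7 q [0.375 0.564 0.636 1.653 0.002 0.263] pos [630.4 320.8 190.4] zyaw 96.39 down [-0.01  -0.002 -1.   ] F [-0.59 -0.4  -2.88] T [-0.04  0.09  0.01] w 60.0
```

View pics/a_side.png

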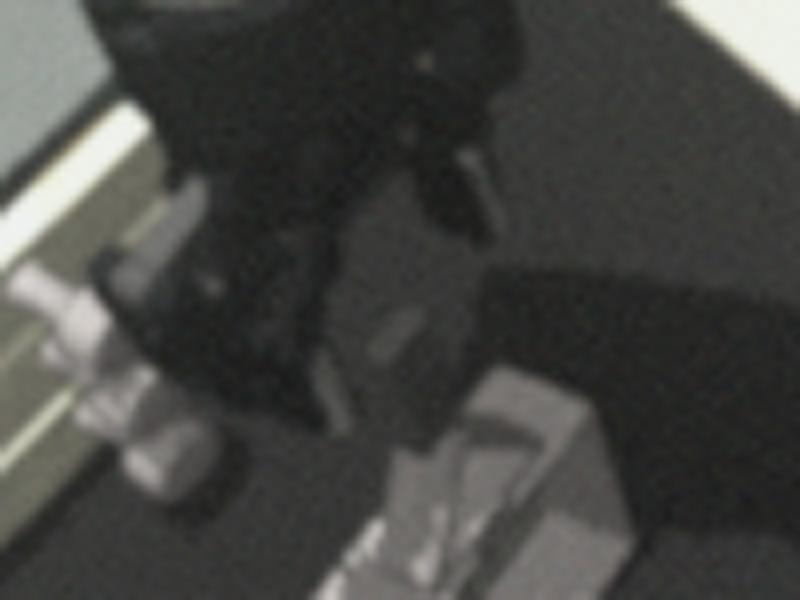

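View pics/a_top.png

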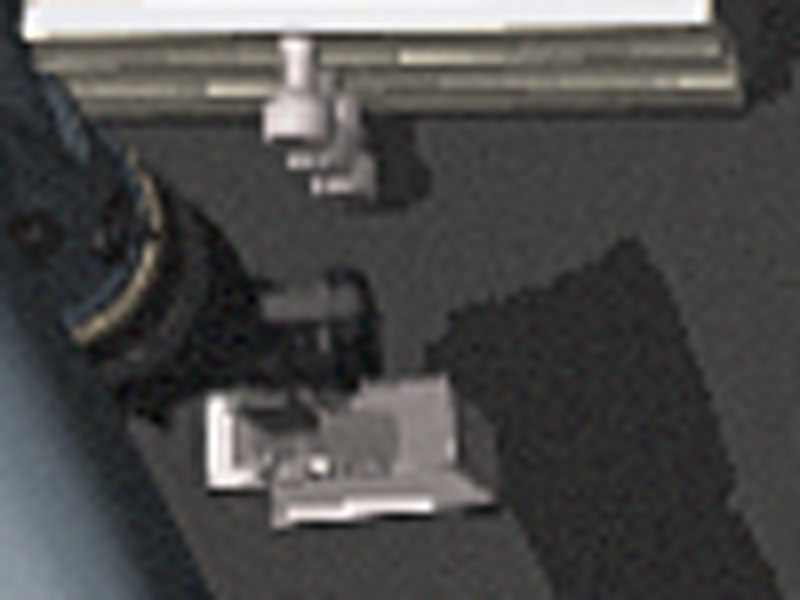

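The side view shows the fingers at (340,430) and (480,240) in the crop, straddling the tab top at (395,335). I'll descend.

>>> drive_tool(
  delta_pos=[
    [0,-0.001,-0.014],
    [0,0,-0.014],
    [0,0,-0.012],
    [0,0,0],
    [0,0,0],
  ],
  turn=[
    [0,0,0],
    [0,0,0],
    [0,0,0],
    [0,0,0],
    [0,0,0],
  ],
  hand=[0.06,0.06,0.06,0.04,0.01],
)

```text
time: 3.22
tool_pos: [630.7, 314.4, 161.5]
eef_rot: [[0.995, 0.0, -0.102], [0.102, -0.0, 0.995], [0.0, -1.0, -0.0]]
ft_force: [-0.8, 0.3, 0.4]
grip_width: 0.432
```

>>> drive_tool(
  delta_pos=[
    [0,0,0],
    [0,0,0],
    [0,0,0],
    [0,0,0],
  ],
  turn=[
    [0,0,0],
    [0,0,0],
    [0,0,0],
    [0,0,0],
  ],
  hand=[0.01,0.01,0.01,0.01],
)

```text
time: 3.55
tool_pos: [631.8, 315.8, 162.4]
eef_rot: [[0.995, 0.003, -0.104], [0.104, 0.001, 0.995], [0.003, -1.0, 0.001]]
ft_force: [0.0, 0.1, 2.8]
grip_width: 0.225
```

```bash
python3 st.py
```

```text
t 3.55 q [ 0.369  0.535  0.541  1.573 -0.     0.265] pos [631.8 315.8 162.4] zyaw 95.96 down [ 0.003  0.001 -1.   ] F [0.04 0.09 2.75] T [-0.18  0.1  -0.02] w 19.2
```

Gripped at 19 mm, but 12 mm high on the tab. I'll regrip lower so the lever is shorter when pushing.

>>> drive_tool(
  delta_pos=[
    [0,0,0],
    [0,0,-0.006],
    [0,0,-0.006],
    [0,0,0],
    [0,0,0],
  ],
  turn=[
    [0,0,0],
    [0,0,0],
    [0,0,0],
    [0,0,0],
    [0,0,0],
  ],
  hand=[0.035,0.035,0.035,0.01,0.01],
  newtons=100,
)

```text
time: 3.97
tool_pos: [630.2, 315.3, 146.2]
eef_rot: [[0.995, -0.003, -0.104], [0.104, -0.001, 0.995], [-0.003, -1.0, -0.001]]
ft_force: [0.6, -0.8, -2.0]
grip_width: 0.215
```

>>> drive_tool(
  delta_pos=[
    [0,0,0],
    [0,0,0],
    [0,0,0],
  ],
  turn=[
    [0,0,0],
    [0,0,0],
    [0,0,0],
  ],
  hand=[0.01,0.01,0.01],
)

```text
time: 4.22
tool_pos: [630.9, 315.5, 147.7]
eef_rot: [[0.995, -0.001, -0.104], [0.104, -0.0, 0.995], [-0.001, -1.0, -0.0]]
ft_force: [0.5, 0.6, -3.1]
grip_width: 0.219
```

```bash
python3 st.py
```

```text
t 4.22 q [ 0.369  0.536  0.513  1.548 -0.     0.265] pos [630.9 315.5 147.7] zyaw 95.97 down [-0.001 -0.    -1.   ] F [ 0.54  0.57 -3.11] T [0.02 0.   0.01] w 18.7
```

>>> drive_tool(
  delta_pos=[
    [0,0,0.02],
    [0,0,0.02],
    [0,0,0.02],
    [-0.0138,-0.0297,0],
    [-0.0138,-0.0297,0],
  ],
  turn=[
    [0,0,0],
    [0,0,0],
    [0,0,0],
    [0,0,-0.0425],
    [0,0,-0.0425],
  ],
  hand=[0.01,0.01,0.01,0.01,0.01],
)

```text
time: 4.63
tool_pos: [605.3, 257.4, 209.4]
eef_rot: [[1.0, 0.004, -0.02], [0.02, 0.001, 1.0], [0.004, -1.0, 0.001]]
ft_force: [-0.3, -1.4, -2.5]
grip_width: 0.218
```

>>> drive_tool(
  delta_pos=[
    [-0.0138,-0.0297,0],
    [-0.0138,-0.0297,0],
    [-0.0138,-0.0297,0],
    [-0.0138,-0.0297,0],
    [-0.0138,-0.0297,0],
  ],
  turn=[
    [0,0,-0.0425],
    [0,0,-0.0425],
    [0,0,-0.0425],
    [0,0,-0.0425],
    [0,0,-0.0425],
  ],
  hand=[0.01,0.01,0.01,0.01,0.01],
)

```text
time: 5.05
tool_pos: [533.6, 106.5, 208.5]
eef_rot: [[0.981, 0.001, 0.194], [-0.194, -0.0, 0.981], [0.001, -1.0, 0.0]]
ft_force: [0.2, -0.4, -2.9]
grip_width: 0.217
```

>>> drive_tool(
  delta_pos=[
    [-0.0138,-0.0297,0],
    [0,0,0],
    [0,0,0],
    [0,0,0],
  ],
  turn=[
    [0,0,-0.0425],
    [0,0,0],
    [0,0,0],
    [0,0,0],
  ],
  hand=[0.01,0.01,0.01,0.01],
)

```text
time: 5.38
tool_pos: [521.0, 78.2, 208.7]
eef_rot: [[0.972, 0.001, 0.234], [-0.234, 0.001, 0.972], [0.001, -1.0, 0.001]]
ft_force: [-0.1, 0.5, -2.3]
grip_width: 0.215
```

```bash
python3 st.py; python3 look.py b top:260:110:100:75:8 side:235:150:100:75:8
```

```text
t 5.38 q [2.10e-02 4.60e-02 3.70e-02 1.56e+00 1.00e-03 2.57e-01] pos [521.   78.2 208.7] zyaw 76.48 down [ 0.001  0.001 -1.   ] F [-0.09  0.55 -2.33] T [-0.01  0.1  -0.04] w 18.3
```

View pics/b_side.png

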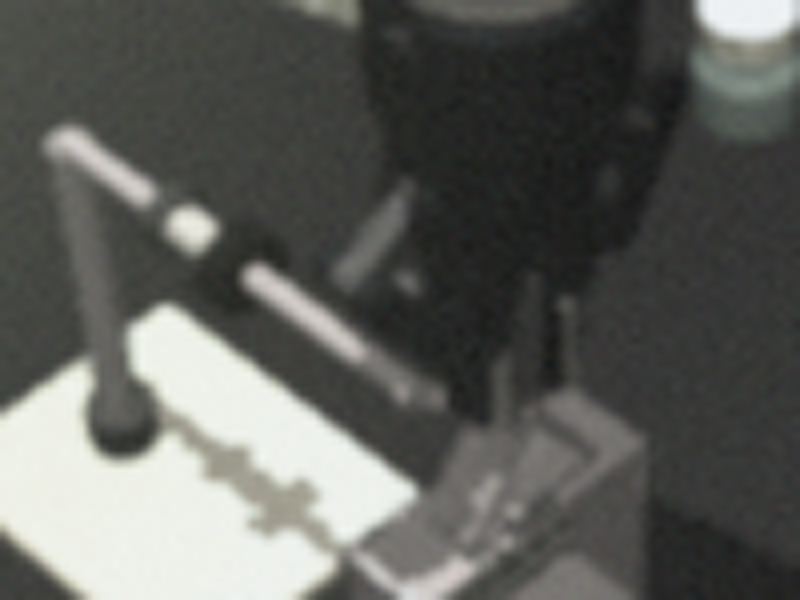

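View pics/b_top.png

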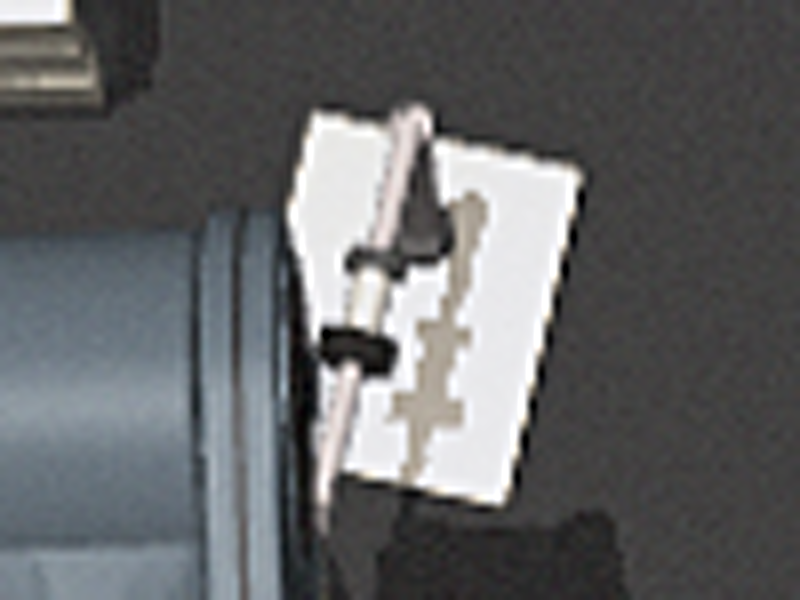

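```bash
cat > pj.py <<'E'
from h import *
import pickle,sys
s=pickle.load(open("side.pkl","rb"))
def pts(tab,yaw,size,org,f=8):
    c,sn=np.cos(yaw),np.sin(yaw);ex=np.array([c,sn,0]);ey=np.array([-sn,c,0]);ez=np.array([0,0,1.])
    w,h={"L":(100,84),"M":(78,62),"S":(56,40)}[size]
    T=np.array(tab,float)
    for n,(a,b,d) in {"top-x-y":(-10,-w/2,-119+h/2),"top+x-y":(26,-w/2,-119+h/2),"top-x+y":(-10,w/2,-119+h/2),"top+x+y":(26,w/2,-119+h/2),"bot-x-y":(-10,-w/2,-119-h/2),"tabtop":(0,0,23)}.items():
        p=proj(s,T+a*ex+b*ey+d*ez); print(n,((p+.5-np.array(org))*f-.5).round())
E
python3 - <<'E'
from pj import *
pts([521,78.2,222],np.radians(-13.5),"L",(235,150))
print("tip",((proj(s,[554.5,69.8,173])+.5-np.array([235,150]))*8-.5))
E
```

```text
top-x-y [649. 442.]
top+x-y [569. 386.]
top-x+y [427. 618.]
top+x+y [347. 557.]
bot-x-y [648. 604.]
tabtop [509. 290.]
tip [439.02216595 396.17520952]
```

The observed pan corners match the projection of the held strainer within 0.5 px. The tip is about 1 mm further in +y. Inserting now.

>>> drive_tool(
  delta_pos=[
    [0.0099,-0.0017,0],
    [0.0097,-0.0023,0],
    [0.0097,-0.0023,0],
    [0.0097,-0.0023,0],
    [0.0097,-0.0023,0],
  ],
  turn=[
    [0,0,0],
    [0,0,0],
    [0,0,0],
    [0,0,0],
    [0,0,0],
  ],
  hand=[0.01,0.01,0.01,0.01,0.01],
)

```text
time: 5.9
tool_pos: [570.4, 68.4, 208.0]
eef_rot: [[0.973, -0.0, 0.231], [-0.231, 0.0, 0.973], [-0.0, -1.0, 0.0]]
ft_force: [0.4, -0.6, -2.3]
grip_width: 0.22
```

>>> drive_tool(
  delta_pos=[
    [0.0097,-0.0023,0],
    [0,0,0],
  ],
  turn=[
    [0,0,0],
    [0,0,0],
  ],
  hand=[0.01,0.01],
)

```text
time: 6.07
tool_pos: [581.1, 65.6, 207.6]
eef_rot: [[0.973, 0.001, 0.232], [-0.232, -0.0, 0.973], [0.001, -1.0, 0.0]]
ft_force: [-0.3, 0.4, -2.5]
grip_width: 0.216
```

```bash
python3 st.py; python3 look.py c side:225:140:100:75:8
```

```text
t 6.07 q [-0.002  0.199  0.201  1.572 -0.     0.232] pos [581.1  65.6 207.6] zyaw 76.57 down [ 0.001 -0.    -1.   ] F [-0.29  0.37 -2.48] T [-0.02 -0.03 -0.01] w 18.4
```

View pics/c_side.png

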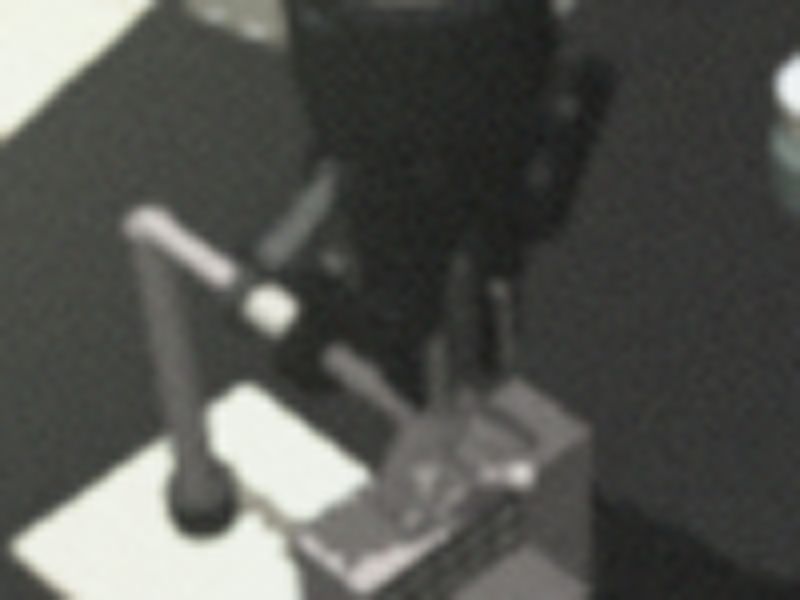

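The tip at (520,472) has come through the loop and no force shows. I'll advance a bit, then lower while watching Fz (hanging weight −2.4 N).

>>> drive_tool(
  delta_pos=[
    [0.0097,-0.0023,0],
    [0.0097,-0.0023,-0.004],
    [0.0097,-0.0023,-0.004],
    [0,0,-0.004],
    [0,0,0],
  ],
  turn=[
    [0,0,0],
    [0,0,0],
    [0,0,0],
    [0,0,0],
    [0,0,0],
  ],
  hand=[0.01,0.01,0.01,0.01,0.01],
)

```text
time: 6.53
tool_pos: [607.5, 58.3, 194.5]
eef_rot: [[0.972, -0.003, 0.233], [-0.233, 0.0, 0.972], [-0.003, -1.0, -0.001]]
ft_force: [-0.2, -0.8, -3.0]
grip_width: 0.218
```

>>> drive_tool(
  delta_pos=[
    [0,0,-0.001],
    [0,0,0],
  ],
  turn=[
    [0,0,0],
    [0,0,0],
  ],
  hand=[0.01,0.01],
)

```text
time: 6.7
tool_pos: [607.6, 58.3, 195.1]
eef_rot: [[0.972, -0.001, 0.233], [-0.233, 0.0, 0.972], [-0.001, -1.0, -0.0]]
ft_force: [0.7, -0.4, -2.5]
grip_width: 0.215
```

>>> drive_tool(
  delta_pos=[
    [0,0,-0.001],
    [0,0,0],
  ],
  turn=[
    [0,0,0],
    [0,0,0],
  ],
  hand=[0.01,0.01],
)

```text
time: 6.87
tool_pos: [608.0, 58.1, 194.6]
eef_rot: [[0.972, 0.0, 0.233], [-0.233, 0.0, 0.972], [0.0, -1.0, 0.0]]
ft_force: [0.4, -0.4, -1.9]
grip_width: 0.215
```

```bash
python3 st.py
```

```text
t 6.87 q [-0.014  0.268  0.257  1.559  0.     0.221] pos [608.   58.1 194.6] zyaw 76.5 down [ 0.  0. -1.] F [ 0.44 -0.37 -1.9 ] T [0.01 0.03 0.03] w 18.3
```

>>> drive_tool(
  delta_pos=[
    [0.0049,-0.0012,0],
    [0.0049,-0.0012,0],
    [0.0049,-0.0012,0],
    [0.0029,-0.0007,0],
    [0,0,0],
  ],
  turn=[
    [0,0,0],
    [0,0,0],
    [0,0,0],
    [0,0,0],
    [0,0,0],
  ],
  hand=[0.01,0.01,0.01,0.01,0.01],
)

```text
time: 7.28
tool_pos: [626.7, 53.3, 194.0]
eef_rot: [[0.972, 0.0, 0.234], [-0.234, -0.0, 0.972], [0.0, -1.0, -0.0]]
ft_force: [-0.1, 0.2, -1.9]
grip_width: 0.217
```

```bash
python3 st.py; python3 look.py d side:215:130:100:75:8 top:260:110:100:75:8
```

```text
t 7.28 q [-0.022  0.318  0.317  1.57  -0.     0.215] pos [626.7  53.3 194. ] zyaw 76.46 down [ 0. -0. -1.] F [-0.08  0.24 -1.93] T [-0.    0.02  0.01] w 18.5
```

View pics/d_side.png

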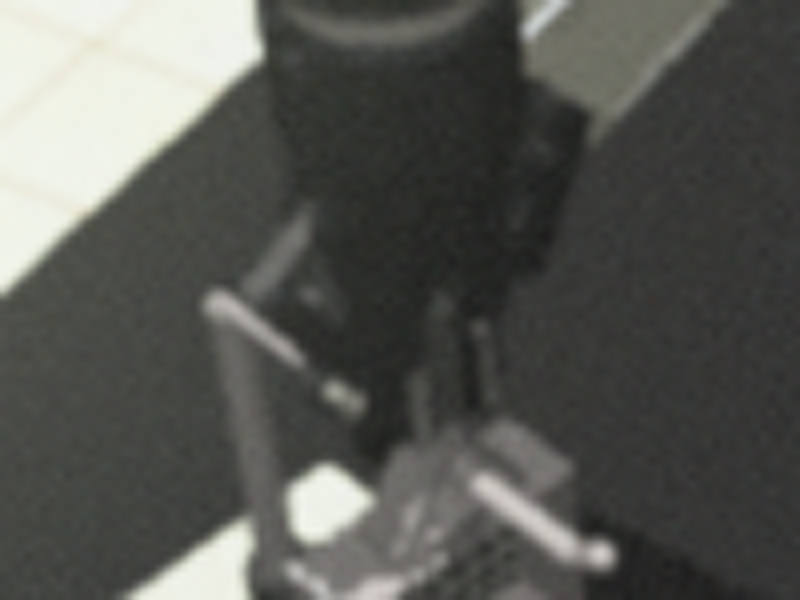

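View pics/d_top.png

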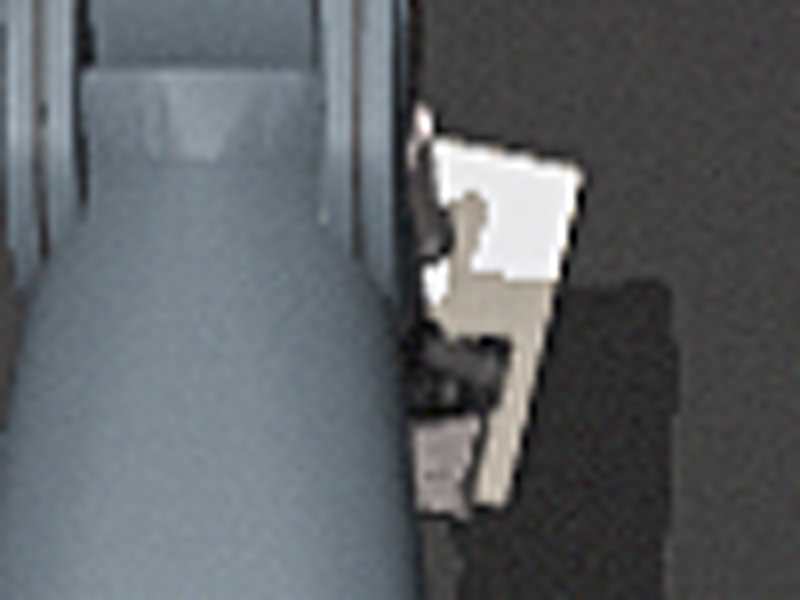

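>>> drive_tool(
  delta_pos=[
    [0.001,-0.0002,0],
    [0.001,-0.0002,0],
    [0.001,-0.0003,0],
    [0.001,-0.0002,0],
    [0.001,-0.0002,0],
  ],
  turn=[
    [0,0,0],
    [0,0,0],
    [0,0,0],
    [0,0,0],
    [0,0,0],
  ],
  hand=[0.01,0.01,0.01,0.01,0.01],
)

```text
time: 7.8
tool_pos: [630.9, 52.6, 194.4]
eef_rot: [[0.972, 0.0, 0.234], [-0.234, 0.0, 0.972], [0.0, -1.0, 0.0]]
ft_force: [-0.2, 0.4, -2.6]
grip_width: 0.216
```

>>> drive_tool(
  delta_pos=[
    [0.001,-0.0002,0],
    [0.001,-0.0002,0],
    [0.001,-0.0003,0],
  ],
  turn=[
    [0,0,0],
    [0,0,0],
    [0,0,0],
  ],
  hand=[0.01,0.01,0.01],
)

```text
time: 8.05
tool_pos: [632.2, 52.3, 194.4]
eef_rot: [[0.972, -0.004, 0.233], [-0.233, 0.001, 0.972], [-0.004, -1.0, -0.0]]
ft_force: [-5.1, 1.0, 0.8]
grip_width: 0.217
```

>>> drive_tool(
  delta_pos=[
    [0,0,0],
  ],
  turn=[
    [0,0,0],
  ],
  hand=[0.01],
)

```text
time: 8.13
tool_pos: [632.4, 52.2, 194.3]
eef_rot: [[0.972, -0.003, 0.233], [-0.233, 0.001, 0.972], [-0.003, -1.0, -0.0]]
ft_force: [-5.3, 0.8, -0.3]
grip_width: 0.219
```

>>> drive_tool(
  delta_pos=[
    [0,0,0],
  ],
  turn=[
    [0,0,0],
  ],
  hand=[0.01],
)

```text
time: 8.22
tool_pos: [632.5, 52.2, 194.3]
eef_rot: [[0.972, -0.003, 0.233], [-0.233, 0.0, 0.972], [-0.003, -1.0, -0.0]]
ft_force: [-6.1, 1.1, -0.4]
grip_width: 0.22
```

```bash
python3 st.py
```

```text
t 8.22 q [-0.023  0.337  0.342  1.578  0.     0.212] pos [632.5  52.2 194.3] zyaw 76.51 down [-0.003  0.    -1.   ] F [-6.12  1.14 -0.43] T [0.17 1.17 0.05] w 18.8
```

>>> drive_tool(
  delta_pos=[
    [0.001,-0.0002,0],
    [0.001,-0.0002,0],
    [0,0,0],
    [0,0,0],
  ],
  turn=[
    [0,0,0],
    [0,0,0],
    [0,0,0],
    [0,0,0],
  ],
  hand=[0.01,0.01,0.01,0.01],
)

```text
time: 8.55
tool_pos: [634.7, 51.7, 194.2]
eef_rot: [[0.972, -0.002, 0.233], [-0.233, 0.0, 0.972], [-0.002, -1.0, -0.0]]
ft_force: [-4.5, 1.7, 0.6]
grip_width: 0.217
```

```bash
python3 st.py
```

```text
t 8.55 q [-0.024  0.343  0.348  1.579  0.     0.211] pos [634.7  51.7 194.2] zyaw 76.5 down [-0.002  0.    -1.   ] F [-4.53  1.75  0.57] T [0.16 1.12 0.02] w 18.5
```

>>> drive_tool(
  delta_pos=[
    [0.001,-0.0002,0],
    [0.0007,-0.0002,0],
    [0,0,0],
    [0,0,0],
  ],
  turn=[
    [0,0,0],
    [0,0,0],
    [0,0,0],
    [0,0,0],
  ],
  hand=[0.01,0.01,0.01,0.01],
)

```text
time: 8.88
tool_pos: [636.6, 51.2, 194.2]
eef_rot: [[0.972, -0.002, 0.233], [-0.233, 0.0, 0.972], [-0.002, -1.0, -0.0]]
ft_force: [-4.8, -0.3, -0.6]
grip_width: 0.214
```

```bash
python3 st.py;  python3 look.py e side:215:130:100:75:8 
```

```text
t 8.88 q [-0.025  0.348  0.354  1.58   0.     0.211] pos [636.6  51.2 194.2] zyaw 76.5 down [-0.002  0.    -1.   ] F [-4.82 -0.26 -0.58] T [0.2  1.21 0.04] w 18.3
```

View pics/e_side.png

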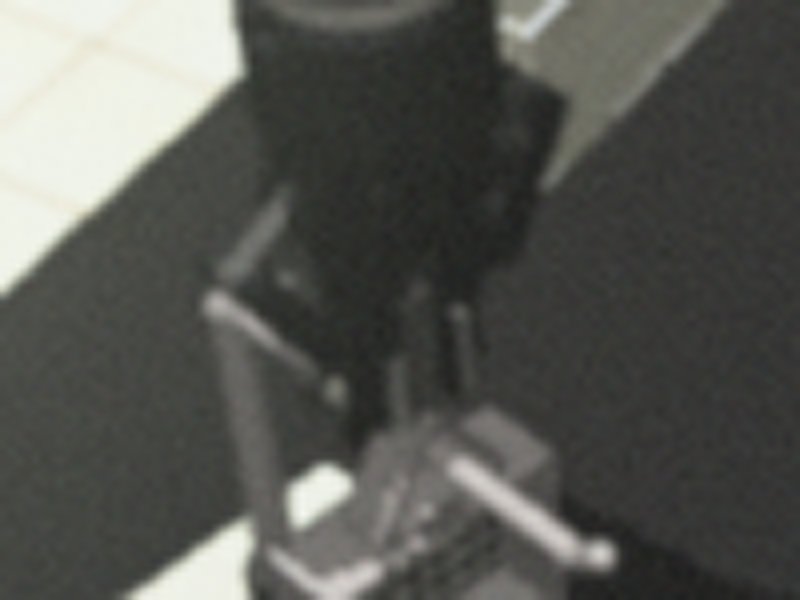

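About 4.9 mm pushed. I'll relieve the push, then lower onto the arm.

>>> drive_tool(
  delta_pos=[
    [-0.002,0.0005,-0.001],
    [0,0,-0.001],
    [0,0,0],
  ],
  turn=[
    [0,0,0],
    [0,0,0],
    [0,0,0],
  ],
  hand=[0.01,0.01,0.01],
)

```text
time: 9.18
tool_pos: [636.3, 51.4, 192.1]
eef_rot: [[0.972, 0.002, 0.234], [-0.234, -0.0, 0.972], [0.002, -1.0, 0.0]]
ft_force: [0.6, 0.6, -3.3]
grip_width: 0.214
```

```bash
python3 st.py
```

```text
t 9.18 q [-0.024  0.342  0.343  1.57  -0.     0.212] pos [636.3  51.4 192.1] zyaw 76.48 down [ 0.002 -0.    -1.   ] F [ 0.63  0.57 -3.33] T [0.01 0.02 0.02] w 18.3
```

>>> drive_tool(
  delta_pos=[
    [0,0,-0.0007],
    [0,0,0],
    [0,0,0],
    [0,0,0],
  ],
  turn=[
    [0,0,0],
    [0,0,0],
    [0,0,0],
    [0,0,0],
  ],
  hand=[0.01,0.01,0.03,0.045],
)

```text
time: 9.52
tool_pos: [636.1, 51.5, 192.4]
eef_rot: [[0.972, 0.002, 0.234], [-0.234, -0.0, 0.972], [0.002, -1.0, 0.0]]
ft_force: [-0.0, -0.4, 1.2]
grip_width: 0.478
```

>>> drive_tool(
  delta_pos=[
    [0,0,0.005],
    [0,0,0.02],
    [0,0,0.03],
    [0,0,0.03],
  ],
  turn=[
    [0,0,0],
    [0,0,0],
    [0,0,0],
    [0,0,0],
  ],
  hand=[0.045,0.05,0.055,0.055],
)

```text
time: 9.85
tool_pos: [634.9, 51.6, 277.2]
eef_rot: [[0.972, -0.002, 0.234], [-0.234, 0.0, 0.972], [-0.001, -1.0, -0.0]]
ft_force: [1.3, -0.3, -0.1]
grip_width: 0.645
```

```bash
python3 st.py
```

```text
t 9.85 q [-0.024  0.376  0.557  1.753 -0.     0.212] pos [634.9  51.6 277.2] zyaw 76.49 down [-0.002  0.    -1.   ] F [ 1.26 -0.27 -0.14] T [ 0.   -0.06  0.02] w 55.1
```

>>> drive_tool(
  delta_pos=[
    [-0.0171,-0.0344,0],
    [-0.0171,-0.0344,0],
    [-0.0171,-0.0344,0],
    [-0.0171,-0.0344,0],
    [-0.0171,-0.0344,0],
  ],
  turn=[
    [0,0,0.0394],
    [0,0,0.0394],
    [0,0,0.0394],
    [0,0,0.0394],
    [0,0,0.0394],
  ],
  hand=[0.06,0.06,0.06,0.06,0.06],
)

```text
time: 10.27
tool_pos: [549.5, -121.8, 278.0]
eef_rot: [[0.999, 0.002, 0.036], [-0.036, -0.001, 0.999], [0.002, -1.0, -0.001]]
ft_force: [0.6, -1.2, -1.2]
grip_width: 0.706
```

>>> drive_tool(
  delta_pos=[
    [-0.0171,-0.0344,-0.01],
    [-0.0171,-0.0344,-0.01],
    [-0.0171,-0.0344,-0.01],
    [-0.0171,-0.0344,-0.01],
    [-0.0171,-0.0344,-0.01],
  ],
  turn=[
    [0,0,0.0394],
    [0,0,0.0394],
    [0,0,0.0394],
    [0,0,0.0394],
    [0,0,0.0394],
  ],
  hand=[0.06,0.06,0.06,0.06,0.06],
)

```text
time: 10.68
tool_pos: [463.8, -294.2, 227.6]
eef_rot: [[0.987, 0.002, -0.16], [0.16, -0.002, 0.987], [0.002, -1.0, -0.002]]
ft_force: [0.4, 0.2, -0.3]
grip_width: 0.705
```

>>> drive_tool(
  delta_pos=[
    [-0.0171,-0.0344,-0.02],
    [0,0,-0.016],
    [0,0,0],
    [0,0,0],
  ],
  turn=[
    [0,0,0.0394],
    [0,0,0],
    [0,0,0],
    [0,0,0],
  ],
  hand=[0.06,0.06,0.06,0.06],
)

```text
time: 11.02
tool_pos: [447.5, -325.3, 191.2]
eef_rot: [[0.981, -0.001, -0.195], [0.195, 0.001, 0.981], [-0.0, -1.0, 0.002]]
ft_force: [0.3, -0.2, 0.3]
grip_width: 0.7
```

```bash
python3 st.py;  python3 look.py f side:340:90:100:75:8 top:380:180:100:75:8; python3 - <<'E'
from h import *
import pickle
s=pickle.load(open("side.pkl","rb"))["color"][:,:,::-1];t=pickle.load(open("top.pkl","rb"))["color"][:,:,::-1]
crop(s,215,145,80,75,8,"f2_side.png");crop(t,270,118,80,75,8,"f2_top.png")
E
```

```text
t 11.02 q [-7.500e-01  1.170e-01  7.700e-02  1.532e+00  1.000e-03 -9.470e-01] pos [ 447.5 -325.3  191.2] zyaw 101.26 down [-0.001  0.001 -1.   ] F [ 0.31 -0.24  0.28] T [ 0.04 -0.01 -0.01] w 59.8
```

View pics/f_side.png

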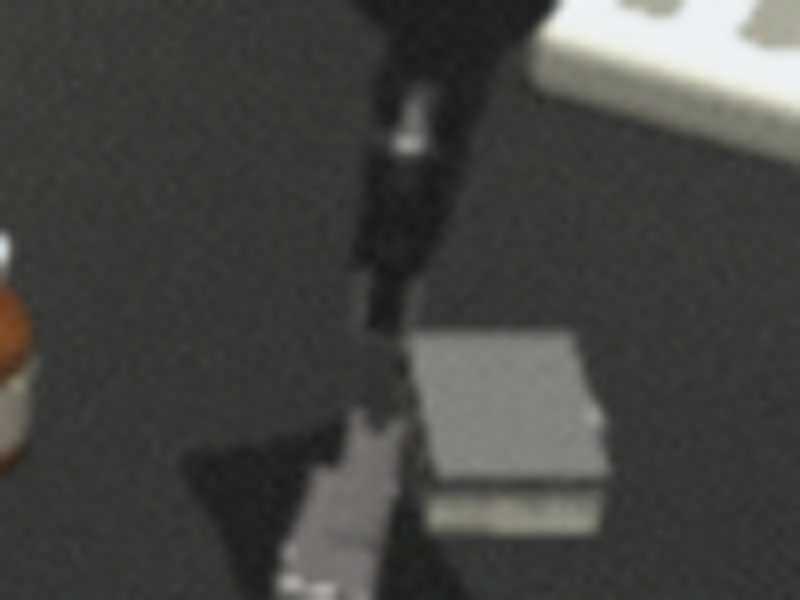

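View pics/f_top.png

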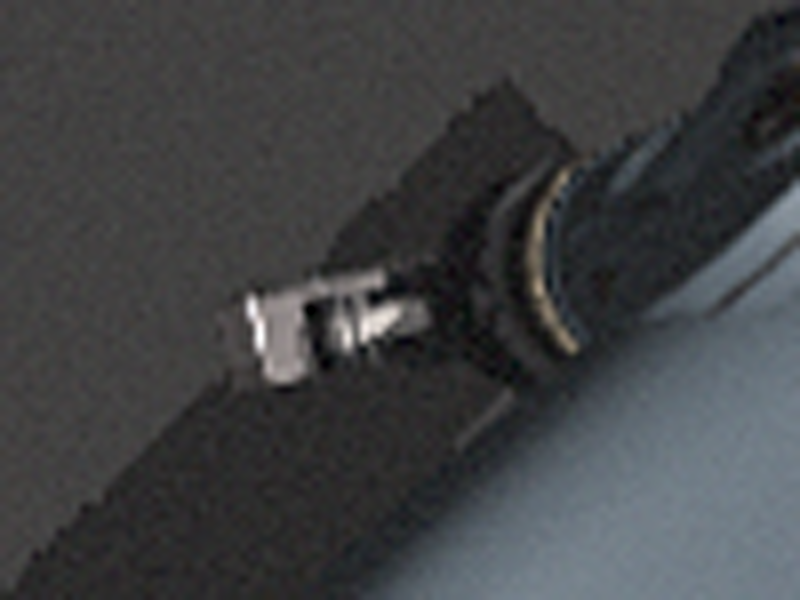

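View pics/f2_side.png

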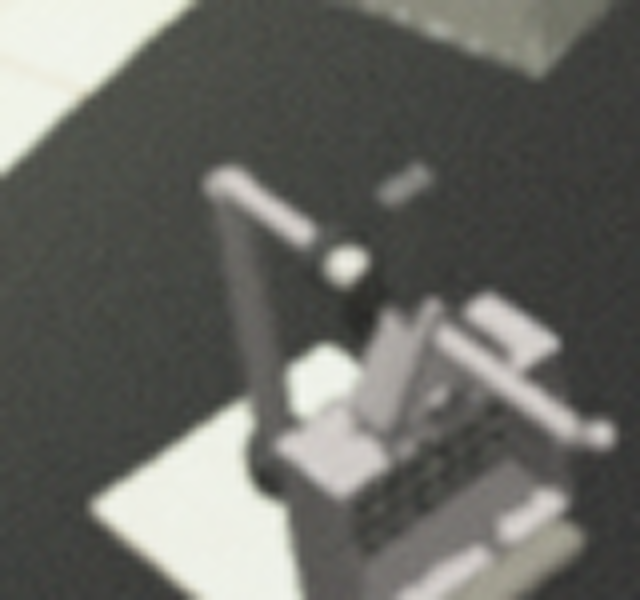

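View pics/f2_top.png

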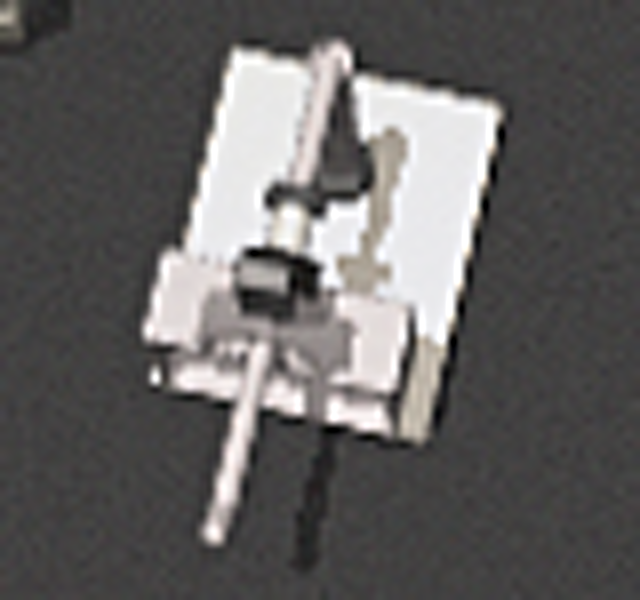

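L hangs cleanly: in the top view its tab lies beside the back stop and the white sleeve behind the stop is shortened by about 1.5 px, or 4.6 mm. The gripper is above M, so I'll descend.

>>> drive_tool(
  delta_pos=[
    [-0.0005,-0.002,-0.018],
    [0,0,-0.018],
    [0,0,-0.018],
    [0,0,0],
    [0,0,0],
  ],
  turn=[
    [0,0,0],
    [0,0,0],
    [0,0,0],
    [0,0,0],
    [0,0,0],
  ],
  hand=[0.06,0.06,0.06,0.03,0.01],
)

```text
time: 11.53
tool_pos: [448.1, -326.4, 138.0]
eef_rot: [[0.98, -0.0, -0.198], [0.198, 0.0, 0.98], [-0.0, -1.0, 0.0]]
ft_force: [0.3, -0.3, 0.4]
grip_width: 0.432
```

>>> drive_tool(
  delta_pos=[
    [0,0,0],
    [0,0,0],
    [0,0,0],
    [0,0,0],
  ],
  turn=[
    [0,0,0],
    [0,0,0],
    [0,0,0],
    [0,0,0],
  ],
  hand=[0.01,0.01,0.01,0.01],
)

```text
time: 11.87
tool_pos: [448.8, -328.2, 139.8]
eef_rot: [[0.98, 0.003, -0.197], [0.197, -0.002, 0.98], [0.003, -1.0, -0.003]]
ft_force: [0.2, 1.3, 4.0]
grip_width: 0.221
```

```bash
python3 st.py
```

```text
t 11.87 q [-7.520e-01  1.240e-01 -1.700e-02  1.425e+00  1.000e-03 -9.500e-01] pos [ 448.8 -328.2  139.8] zyaw 101.34 down [ 0.003 -0.002 -1.   ] F [0.25 1.32 3.99] T [ 0.23 -0.02  0.02] w 18.8
```

>>> drive_tool(
  delta_pos=[
    [0,0,0.022],
    [0,0,0.025],
    [0,0,0.025],
    [0.0066,0.037,0],
    [0.0066,0.037,0],
  ],
  turn=[
    [0,0,0],
    [0,0,0],
    [0,0,0],
    [0,0,-0.0394],
    [0,0,-0.0394],
  ],
  hand=[0.01,0.01,0.01,0.01,0.01],
)

```text
time: 12.28
tool_pos: [461.6, -255.1, 211.6]
eef_rot: [[0.994, 0.004, -0.112], [0.112, -0.003, 0.994], [0.003, -1.0, -0.003]]
ft_force: [0.8, 0.6, -2.1]
grip_width: 0.212
```

>>> drive_tool(
  delta_pos=[
    [0.0066,0.037,0],
    [0.0066,0.037,0],
    [0.0066,0.037,0],
    [0.0066,0.037,0],
    [0.0066,0.037,0],
  ],
  turn=[
    [0,0,-0.0394],
    [0,0,-0.0394],
    [0,0,-0.0394],
    [0,0,-0.0394],
    [0,0,-0.0394],
  ],
  hand=[0.01,0.01,0.01,0.01,0.01],
)

```text
time: 12.7
tool_pos: [493.5, -66.9, 209.2]
eef_rot: [[0.997, -0.0, 0.081], [-0.081, -0.0, 0.997], [-0.0, -1.0, -0.0]]
ft_force: [0.1, -0.6, -1.8]
grip_width: 0.221
```

>>> drive_tool(
  delta_pos=[
    [0.0066,0.037,0],
    [0.0066,0.037,0],
    [0.0066,0.037,0],
    [0.0066,0.037,0],
  ],
  turn=[
    [0,0,-0.0394],
    [0,0,-0.0394],
    [0,0,-0.0394],
    [0,0,-0.0394],
  ],
  hand=[0.01,0.01,0.01,0.01],
)

```text
time: 13.03
tool_pos: [519.9, 81.2, 209.1]
eef_rot: [[0.972, -0.0, 0.236], [-0.236, -0.0, 0.972], [-0.0, -1.0, -0.0]]
ft_force: [0.9, -2.0, -1.6]
grip_width: 0.216
```

>>> drive_tool(
  delta_pos=[
    [0,0,0],
    [0,0,0],
    [0,0,0],
  ],
  turn=[
    [0,0,0],
    [0,0,0],
    [0,0,0],
  ],
  hand=[0.01,0.01,0.01],
)

```text
time: 13.28
tool_pos: [519.9, 79.3, 209.0]
eef_rot: [[0.973, -0.001, 0.233], [-0.233, -0.001, 0.973], [-0.001, -1.0, -0.001]]
ft_force: [0.6, -0.8, -1.5]
grip_width: 0.217
```

```bash
python3 st.py;  python3 look.py g side:235:150:100:75:8
```

```text
t 13.28 q [ 2.400e-02  4.600e-02  3.700e-02  1.563e+00 -1.000e-03  2.590e-01] pos [519.9  79.3 209. ] zyaw 76.55 down [-0.001 -0.001 -1.   ] F [ 0.62 -0.82 -1.52] T [-0.05 -0.03  0.03] w 18.6
```

View pics/g_side.png

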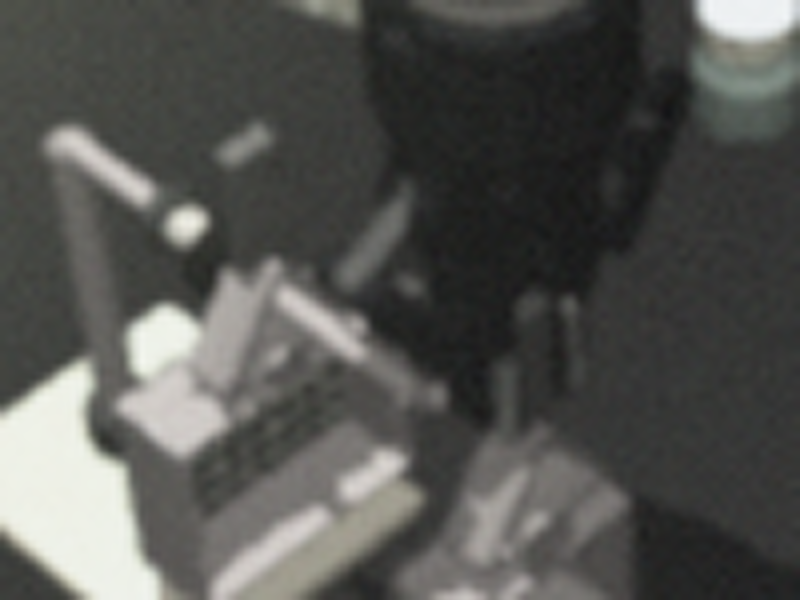

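```bash
python3 - <<'E'
from pj import *
pts([519.9,79.3,219.2],np.radians(-13.5),"M",(235,150))
E
```

```text
top-x-y [627. 492.]
top+x-y [548. 435.]
top-x+y [456. 629.]
top+x+y [376. 568.]
bot-x-y [627. 610.]
tabtop [510. 301.]
```

>>> drive_tool(
  delta_pos=[
    [0.0097,-0.0023,0.001],
    [0.0097,-0.0023,0],
    [0.0097,-0.0023,0],
    [0.0097,-0.0024,0],
    [0.0097,-0.0023,0],
  ],
  turn=[
    [0,0,0],
    [0,0,0],
    [0,0,0],
    [0,0,0],
    [0,0,0],
  ],
  hand=[0.01,0.01,0.01,0.01,0.01],
)

```text
time: 13.75
tool_pos: [569.0, 65.7, 210.4]
eef_rot: [[0.972, -0.0, 0.237], [-0.237, -0.0, 0.972], [-0.0, -1.0, -0.0]]
ft_force: [0.8, -0.8, -2.1]
grip_width: 0.216
```

>>> drive_tool(
  delta_pos=[
    [0.0097,-0.0023,0],
    [0.0097,-0.0023,0],
    [0,0,0],
  ],
  turn=[
    [0,0,0],
    [0,0,0],
    [0,0,0],
  ],
  hand=[0.01,0.01,0.01],
)

```text
time: 14.0
tool_pos: [589.4, 60.7, 209.8]
eef_rot: [[0.971, 0.001, 0.237], [-0.237, -0.001, 0.971], [0.001, -1.0, -0.001]]
ft_force: [-0.4, 0.4, -2.6]
grip_width: 0.215
```

```bash
python3 st.py;  python3 look.py h side:215:140:100:75:8
```

```text
t 14.0 q [-1.000e-02  2.200e-01  2.310e-01  1.581e+00 -1.000e-03  2.290e-01] pos [589.4  60.7 209.8] zyaw 76.28 down [ 0.001 -0.001 -1.   ] F [-0.38  0.44 -2.6 ] T [-0.02 -0.    0.02] w 18.4
```

View pics/h_side.png

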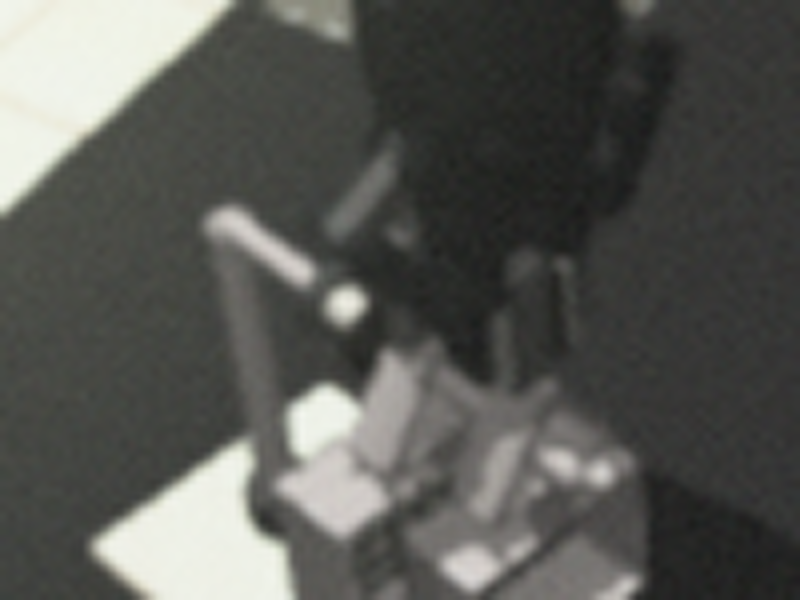

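>>> drive_tool(
  delta_pos=[
    [0.0002,0.0015,-0.004],
    [0,0,-0.004],
    [0,0,-0.003],
    [0,0,0],
    [0,0,0],
  ],
  turn=[
    [0,0,0.003],
    [0,0,0],
    [0,0,0],
    [0,0,0],
    [0,0,0],
  ],
  hand=[0.01,0.01,0.01,0.01,0.01],
)

```text
time: 14.47
tool_pos: [587.6, 64.8, 199.0]
eef_rot: [[0.973, -0.001, 0.231], [-0.231, -0.0, 0.973], [-0.001, -1.0, -0.0]]
ft_force: [-0.2, -0.7, -1.6]
grip_width: 0.217
```

>>> drive_tool(
  delta_pos=[
    [0,0,-0.0015],
    [0,0,0],
  ],
  turn=[
    [0,0,0],
    [0,0,0],
  ],
  hand=[0.01,0.01],
)

```text
time: 14.63
tool_pos: [588.1, 64.4, 198.3]
eef_rot: [[0.973, 0.0, 0.231], [-0.231, -0.001, 0.973], [0.001, -1.0, -0.001]]
ft_force: [-0.9, -1.4, -0.2]
grip_width: 0.217
```

```bash
python3 st.py
```

```text
t 14.63 q [-4.000e-03  2.170e-01  2.040e-01  1.558e+00 -1.000e-03  2.290e-01] pos [588.1  64.4 198.3] zyaw 76.66 down [ 0.    -0.001 -1.   ] F [-0.92 -1.45 -0.2 ] T [-0.46  0.25 -0.01] w 18.5
```

>>> drive_tool(
  delta_pos=[
    [-0.0003,-0.0015,0.0005],
    [0,0,0],
    [0,0,0],
  ],
  turn=[
    [0,0,0],
    [0,0,0],
    [0,0,0],
  ],
  hand=[0.01,0.01,0.01],
)

```text
time: 14.88
tool_pos: [588.1, 63.5, 198.3]
eef_rot: [[0.973, 0.0, 0.231], [-0.231, 0.001, 0.973], [0.0, -1.0, 0.001]]
ft_force: [0.2, 0.6, -2.4]
grip_width: 0.219
```

```bash
python3 st.py
```

```text
t 14.88 q [-6.000e-03  2.170e-01  2.030e-01  1.557e+00  1.000e-03  2.270e-01] pos [588.1  63.5 198.3] zyaw 76.67 down [ 0.     0.001 -1.   ] F [ 0.23  0.57 -2.41] T [ 0.01 -0.01  0.05] w 18.7
```

>>> drive_tool(
  delta_pos=[
    [0.0049,-0.0014,0],
    [0.0049,-0.0014,0],
    [0.0049,-0.0012,0],
    [0.0039,-0.0009,0],
    [0,0,0],
  ],
  turn=[
    [0,0,0],
    [0,0,0],
    [0,0,0],
    [0,0,0],
    [0,0,0],
  ],
  hand=[0.01,0.01,0.01,0.01,0.01],
)

```text
time: 15.3
tool_pos: [607.6, 58.0, 198.0]
eef_rot: [[0.973, 0.0, 0.231], [-0.231, -0.0, 0.973], [0.0, -1.0, -0.0]]
ft_force: [-0.1, 0.3, -1.8]
grip_width: 0.218
```

>>> drive_tool(
  delta_pos=[
    [0.001,-0.0002,0],
    [0.001,-0.0003,0],
    [0.001,-0.0002,0],
    [0.001,-0.0002,0],
    [0.001,-0.0003,0],
  ],
  turn=[
    [0,0,0],
    [0,0,0],
    [0,0,0],
    [0,0,0],
    [0,0,0],
  ],
  hand=[0.01,0.01,0.01,0.01,0.01],
)

```text
time: 15.72
tool_pos: [611.6, 57.2, 198.4]
eef_rot: [[0.973, 0.0, 0.231], [-0.231, 0.0, 0.973], [0.0, -1.0, 0.0]]
ft_force: [1.2, -0.4, -2.1]
grip_width: 0.216
```

```bash
python3 st.py
```

```text
t 15.72 q [-0.016  0.278  0.277  1.57   0.     0.217] pos [611.6  57.2 198.4] zyaw 76.67 down [ 0.  0. -1.] F [ 1.18 -0.37 -2.11] T [-0.   -0.01  0.04] w 18.4
```

>>> drive_tool(
  delta_pos=[
    [0.001,-0.0002,0],
    [0.001,-0.0003,0],
    [0.001,-0.0002,0],
    [0,0,0],
  ],
  turn=[
    [0,0,0],
    [0,0,0],
    [0,0,0],
    [0,0,0],
  ],
  hand=[0.01,0.01,0.01,0.01],
)

```text
time: 16.05
tool_pos: [614.7, 56.4, 198.3]
eef_rot: [[0.973, 0.0, 0.231], [-0.231, -0.0, 0.973], [0.0, -1.0, 0.0]]
ft_force: [-0.5, -0.1, -1.3]
grip_width: 0.216
```

```bash
python3 st.py;python3 look.py i side:215:130:100:75:8
```

```text
t 16.05 q [-0.017  0.287  0.287  1.571 -0.     0.216] pos [614.7  56.4 198.3] zyaw 76.66 down [ 0. -0. -1.] F [-0.5  -0.13 -1.29] T [ 0.   -0.05 -0.02] w 18.4
```

View pics/i_side.png

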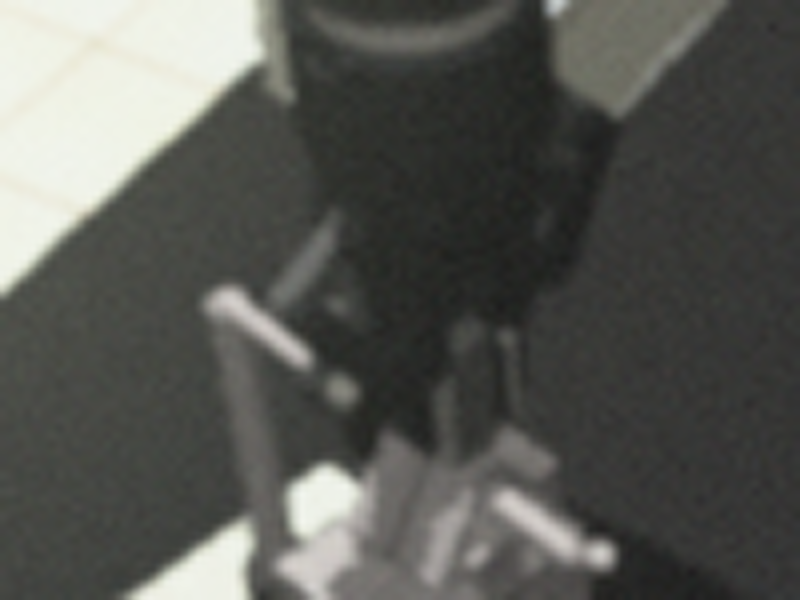

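>>> drive_tool(
  delta_pos=[
    [0.001,-0.0002,0],
    [0.0005,-0.0001,0],
    [0,0,0],
  ],
  turn=[
    [0,0,0],
    [0,0,0],
    [0,0,0],
  ],
  hand=[0.01,0.01,0.01],
)

```text
time: 16.35
tool_pos: [616.1, 56.1, 198.4]
eef_rot: [[0.973, 0.0, 0.231], [-0.231, -0.0, 0.973], [0.0, -1.0, -0.0]]
ft_force: [0.5, 0.8, -2.5]
grip_width: 0.214
```

>>> drive_tool(
  delta_pos=[
    [0.001,-0.0002,0],
    [0,0,0],
  ],
  turn=[
    [0,0,0],
    [0,0,0],
  ],
  hand=[0.01,0.01],
)

```text
time: 16.52
tool_pos: [617.2, 55.9, 198.4]
eef_rot: [[0.973, 0.0, 0.231], [-0.231, -0.0, 0.973], [0.0, -1.0, -0.0]]
ft_force: [0.2, -0.7, -2.2]
grip_width: 0.218
```

```bash
python3 st.py
```

```text
t 16.52 q [-0.018  0.293  0.295  1.572 -0.     0.215] pos [617.2  55.9 198.4] zyaw 76.66 down [ 0. -0. -1.] F [ 0.22 -0.67 -2.22] T [0.01 0.05 0.02] w 18.6
```

Along ≈ 53.4 mm with no contact yet. I'll continue in small steps.

>>> drive_tool(
  delta_pos=[
    [0.001,-0.0002,0],
    [0,0,0],
  ],
  turn=[
    [0,0,0],
    [0,0,0],
  ],
  hand=[0.01,0.01],
)

```text
time: 16.68
tool_pos: [618.2, 55.7, 198.4]
eef_rot: [[0.973, 0.0, 0.231], [-0.231, -0.0, 0.973], [0.0, -1.0, 0.0]]
ft_force: [-0.6, -0.2, -1.7]
grip_width: 0.217
```

>>> drive_tool(
  delta_pos=[
    [0.001,-0.0003,0],
    [0,0,0],
  ],
  turn=[
    [0,0,0],
    [0,0,0],
  ],
  hand=[0.01,0.01],
)

```text
time: 16.85
tool_pos: [619.2, 55.4, 198.3]
eef_rot: [[0.973, 0.0, 0.231], [-0.231, -0.0, 0.973], [0.0, -1.0, -0.0]]
ft_force: [0.6, -0.2, -1.6]
grip_width: 0.217
```

>>> drive_tool(
  delta_pos=[
    [0.001,-0.0002,0],
    [0,0,0],
  ],
  turn=[
    [0,0,0],
    [0,0,0],
  ],
  hand=[0.01,0.01],
)

```text
time: 17.02
tool_pos: [620.1, 55.2, 198.3]
eef_rot: [[0.973, -0.0, 0.231], [-0.231, 0.0, 0.973], [-0.0, -1.0, -0.0]]
ft_force: [-0.9, 0.4, -2.2]
grip_width: 0.218
```

>>> drive_tool(
  delta_pos=[
    [0.001,-0.0003,0],
    [0,0,0],
  ],
  turn=[
    [0,0,0],
    [0,0,0],
  ],
  hand=[0.01,0.01],
)

```text
time: 17.18
tool_pos: [620.7, 55.0, 198.2]
eef_rot: [[0.973, -0.001, 0.231], [-0.231, 0.0, 0.973], [-0.001, -1.0, -0.0]]
ft_force: [-1.3, 0.1, -1.7]
grip_width: 0.219
```

>>> drive_tool(
  delta_pos=[
    [0.0007,-0.0002,0],
    [0,0,0],
  ],
  turn=[
    [0,0,0],
    [0,0,0],
  ],
  hand=[0.01,0.01],
)

```text
time: 17.35
tool_pos: [621.0, 55.0, 198.2]
eef_rot: [[0.973, -0.002, 0.231], [-0.231, 0.0, 0.973], [-0.002, -1.0, -0.0]]
ft_force: [-3.4, 0.7, -0.7]
grip_width: 0.213
```

```bash
python3 st.py;python3 look.py j side:215:130:100:75:8
```

```text
t 17.35 q [-0.019  0.306  0.31   1.577  0.     0.213] pos [621.   55.  198.2] zyaw 76.66 down [-0.002  0.    -1.   ] F [-3.39  0.74 -0.66] T [ 0.18  0.74 -0.03] w 18.2
```

View pics/j_side.png

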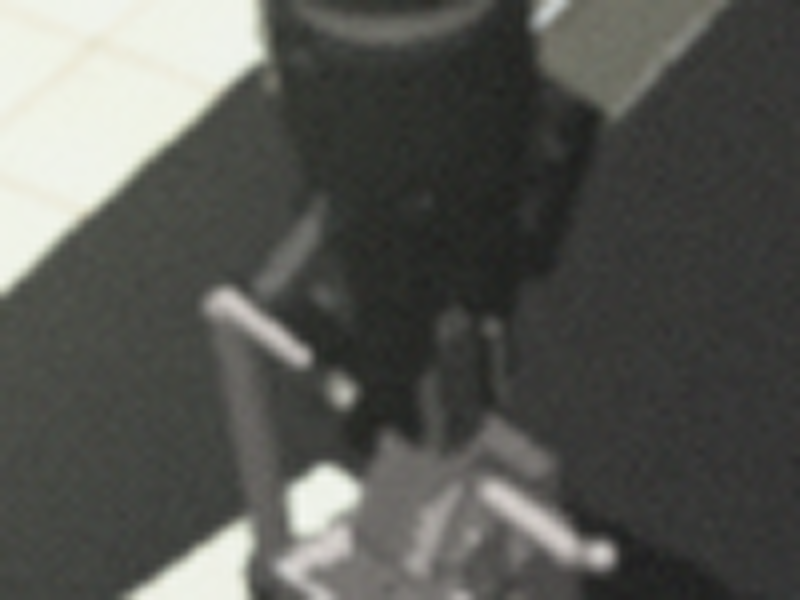

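>>> drive_tool(
  delta_pos=[
    [-0.001,0.0002,-0.001],
    [0,0,-0.0015],
    [0,0,0],
  ],
  turn=[
    [0,0,0],
    [0,0,0],
    [0,0,0],
  ],
  hand=[0.01,0.01,0.01],
)

```text
time: 17.65
tool_pos: [620.8, 54.8, 196.0]
eef_rot: [[0.973, 0.001, 0.231], [-0.231, -0.0, 0.973], [0.001, -1.0, -0.0]]
ft_force: [-1.9, -0.5, -1.2]
grip_width: 0.215
```

```bash
python3 st.py
```

```text
t 17.65 q [-0.019  0.302  0.301  1.569 -0.     0.214] pos [620.8  54.8 196. ] zyaw 76.66 down [ 0.001 -0.    -1.   ] F [-1.89 -0.5  -1.24] T [-0.02  0.41 -0.01] w 18.3
```

>>> drive_tool(
  delta_pos=[
    [0,0,-0.001],
    [0,0,0],
    [0,0,0],
  ],
  turn=[
    [0,0,0],
    [0,0,0],
    [0,0,0],
  ],
  hand=[0.01,0.01,0.01],
)

```text
time: 17.9
tool_pos: [620.8, 54.6, 195.6]
eef_rot: [[0.973, 0.001, 0.231], [-0.231, -0.001, 0.973], [0.001, -1.0, -0.001]]
ft_force: [-3.3, -1.2, 2.6]
grip_width: 0.216
```

```bash
python3 st.py
```

```text
t 17.9 q [-1.900e-02  3.020e-01  3.000e-01  1.568e+00 -1.000e-03  2.140e-01] pos [620.8  54.6 195.6] zyaw 76.65 down [ 0.001 -0.001 -1.   ] F [-3.31 -1.19  2.62] T [-0.25  0.79 -0.06] w 18.5
```

>>> drive_tool(
  delta_pos=[
    [-0.0006,0.0002,0.0005],
    [0,0,0],
    [0,0,0],
    [0,0,0],
  ],
  turn=[
    [0,0,0],
    [0,0,0],
    [0,0,0],
    [0,0,0],
  ],
  hand=[0.01,0.025,0.035,0.045],
)

```text
time: 18.23
tool_pos: [620.7, 55.4, 195.3]
eef_rot: [[0.973, 0.001, 0.231], [-0.231, 0.001, 0.973], [0.001, -1.0, 0.001]]
ft_force: [-0.5, 1.0, 0.3]
grip_width: 0.519
```

>>> drive_tool(
  delta_pos=[
    [0,0,0.008],
    [0,0,0.02],
    [0,0,0.03],
    [0,0,0.03],
  ],
  turn=[
    [0,0,0],
    [0,0,0],
    [0,0,0],
    [0,0,0],
  ],
  hand=[0.045,0.05,0.055,0.055],
)

```text
time: 18.57
tool_pos: [619.6, 55.4, 283.6]
eef_rot: [[0.973, -0.002, 0.231], [-0.231, 0.0, 0.973], [-0.002, -1.0, -0.0]]
ft_force: [0.3, 1.1, 0.4]
grip_width: 0.65
```

```bash
python3 st.py
```

```text
t 18.57 q [-0.019  0.336  0.519  1.756  0.     0.214] pos [619.6  55.4 283.6] zyaw 76.67 down [-0.002  0.    -1.   ] F [0.33 1.07 0.4 ] T [-0.   -0.09 -0.02] w 55.5
```

>>> drive_tool(
  delta_pos=[
    [-0.0207,0.0314,0],
    [-0.0207,0.0314,0],
    [-0.0207,0.0314,0],
    [-0.0207,0.0314,0],
    [-0.0207,0.0314,-0.01],
  ],
  turn=[
    [0,0,0.062],
    [0,0,0.062],
    [0,0,0.062],
    [0,0,0.062],
    [0,0,0.062],
  ],
  hand=[0.06,0.06,0.06,0.06,0.06],
)

```text
time: 18.98
tool_pos: [516.9, 213.8, 276.4]
eef_rot: [[0.997, 0.006, -0.08], [0.08, 0.002, 0.997], [0.006, -1.0, 0.002]]
ft_force: [0.3, 1.0, 0.1]
grip_width: 0.706
```

>>> drive_tool(
  delta_pos=[
    [-0.0207,0.0314,-0.016],
    [-0.0207,0.0314,-0.018],
    [-0.0204,0.0316,-0.018],
    [0,0,-0.021],
    [0,0,-0.02],
  ],
  turn=[
    [0,0,0.062],
    [0,0,0.062],
    [0,0,0.062],
    [0,0,0],
    [0,0,0],
  ],
  hand=[0.06,0.06,0.06,0.06,0.06],
)

```text
time: 19.4
tool_pos: [453.7, 309.1, 180.6]
eef_rot: [[0.964, 0.002, -0.265], [0.265, 0.001, 0.964], [0.002, -1.0, 0.001]]
ft_force: [1.0, -1.0, 0.3]
grip_width: 0.7
```

>>> drive_tool(
  delta_pos=[
    [0,0,0],
    [0,0,0],
  ],
  turn=[
    [0,0,0],
    [0,0,0],
  ],
  hand=[0.06,0.06],
)

```text
time: 19.57
tool_pos: [454.0, 306.4, 179.7]
eef_rot: [[0.965, -0.002, -0.261], [0.261, -0.001, 0.965], [-0.002, -1.0, -0.0]]
ft_force: [0.7, -0.0, 1.1]
grip_width: 0.703
```

```bash
python3 st.py;  python3 look.py k side:225:260:100:75:8 top:180:180:100:75:8; python3 - <<'E'
from h import *
import pickle
s=pickle.load(open("side.pkl","rb"))["color"][:,:,::-1];t=pickle.load(open("top.pkl","rb"))["color"][:,:,::-1]
crop(s,225,145,70,75,10 if 0 else 8,"k2_side.png");crop(t,270,118,80,75,8,"k2_top.png")
E
```

```text
t 19.57 q [0.471 0.104 0.04  1.509 0.    0.207] pos [454.  306.4 179.7] zyaw 105.11 down [-0.002 -0.001 -1.   ] F [ 0.67 -0.03  1.13] T [ 0.02 -0.   -0.01] w 60.1
```

View pics/k_side.png

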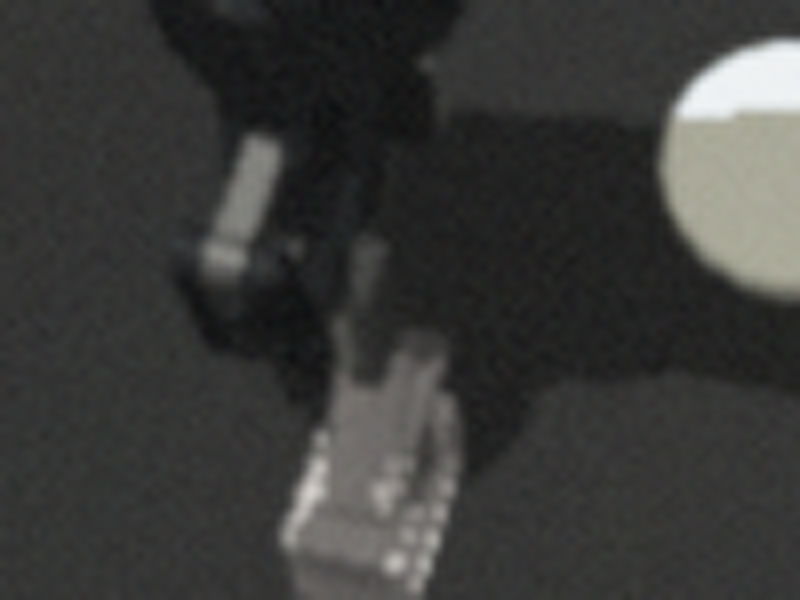

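View pics/k2_side.png

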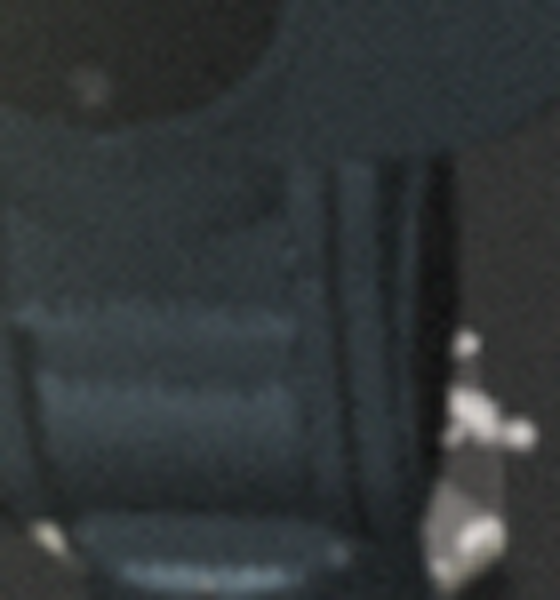

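View pics/k2_top.png

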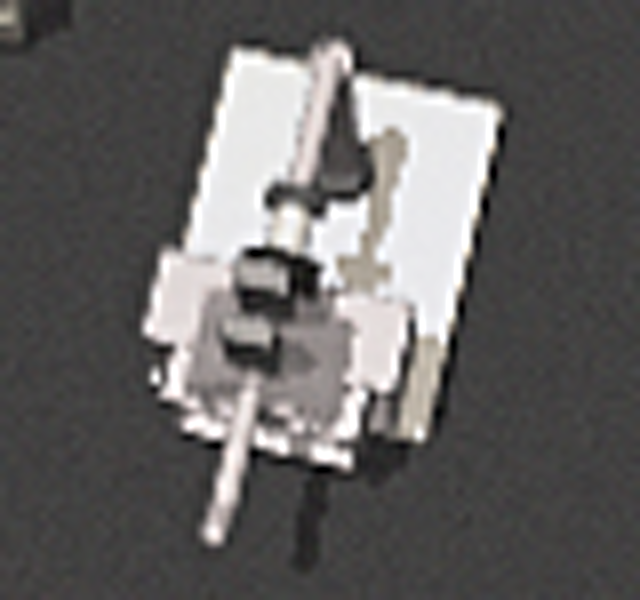

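```bash
python3 - <<'E'
from h import *
import pickle
t=pickle.load(open("top.pkl","rb"));im=t["color"][:,:,::-1]
crop(im,290,138,32,36,16,"k3_top.png")
# predicted tab-top centres
d=np.array([.972,-.233]); ha=np.array([565.2,68.4])
for a in (73,53): print(a,proj(t,[*(ha+a*d),228]))
g=cv2.cvtColor(im,cv2.COLOR_BGR2GRAY); print(g[146:166,296:311])
E
```

```text
73 [301.01338635 152.97147785]
53 [299.38039772 159.74723106]
[[234 232 232 233 233 235 236 191 208 236 240 213 156 253 245]
 [232 234 233 235 240 242 246 202 227 244 241 197 141 245 237]
 [236 235 236 241 230 225 228 143 205 234 238 188 159 247 237]
 [223 230 241 232 107   0   1  16  40  76 169 160 194 243 243]
 [177 219 231 173 130  97  92 105  64  31  28  27  79 176 232]
 [218 224 203 146 176 169 167 176 123 107  38  35  22  27 165]
 [222 225 231 141 164 179 175 176 170 172  36  42  26  58 232]
 [216 214 221 102 118 156 158 169 168 178  20  28  21  60 226]
 [170 162 166  86  23  27  43  59  97 150  27  53  17  55 137]
 [143 152 157 125  36  50  47  34  44  39  44 100  70  78 139]
 [150 158 154 147  46  33  42  51  49  48  53 124 113 115 123]
 [147 145 150 133 118  94 113  70  58  49  57 111 108 105 100]
 [148 128 182 168 175 164 175 134  82 100 106 121 121 122 121]
 [149 107 167 166 177 178 180 178  94 143 153 151 147 146 146]
 [157 105  73 128 155 164 173 172  30 100 135 133 146 140 145]
 [159 140  29  33  35  35  63 100  31  89 103 103 134 143 141]
 [157 163  59  40  48  50  45  48  45  89 111 102 103 133 144]
 [154 155 114  81  48  59  42  46  46 102 110 106 101 117 145]
 [150 151 159 137 110 138 100  58  57 113 123 118 122 154 148]
 [148 135 140 138 152 195 159 109 115 121 151 149 146 152 147]]
```

View pics/k3_top.png

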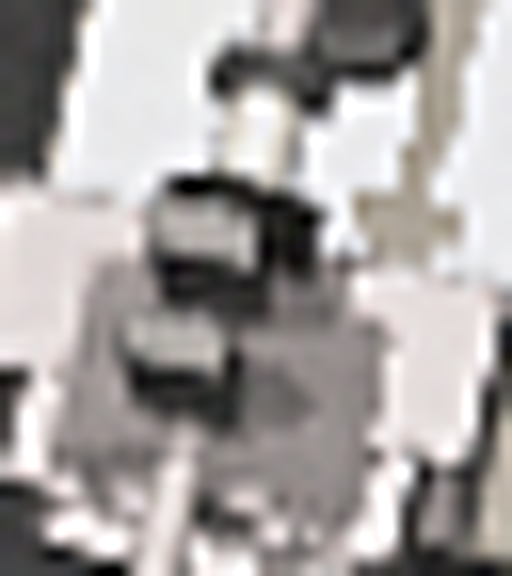

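```bash
python3 - <<'E'
from h import *
import pickle
s=pickle.load(open("side.pkl","rb"))
y=np.radians(15.1);ey=np.array([-np.sin(y),np.cos(y),0]);ex=np.array([np.cos(y),np.sin(y),0])
f=lambda P:((proj(s,P)+.5-np.array([225,260]))*8-.5).round()
T=np.array([454,306.4,0])
for k in (-30,30): print(k,[f(T+k*ey+e*ex+[0,0,172]) for e in (-11,11)])
print("tab",[f(T+a*ey+b*ex+[0,0,162]) for a in (-10,10) for b in (-5,5)])
E
```

```text
-30 [array([436., 156.]), array([358., 138.])]
30 [array([362., 359.]), array([279., 338.])]
tab [array([393., 235.]), array([358., 227.]), array([369., 302.]), array([332., 293.])]
```

>>> drive_tool(
  delta_pos=[
    [0,0.0005,-0.018],
    [0,0,-0.018],
    [0,0,-0.016],
    [0,0,0],
    [0,0,0],
  ],
  turn=[
    [0,0,0],
    [0,0,0],
    [0,0,0],
    [0,0,0],
    [0,0,0],
  ],
  hand=[0.06,0.06,0.06,0.03,0.01],
)

```text
time: 20.08
tool_pos: [455.5, 306.7, 129.3]
eef_rot: [[0.966, 0.0, -0.259], [0.259, 0.0, 0.966], [0.001, -1.0, 0.0]]
ft_force: [0.6, 0.1, 0.4]
grip_width: 0.429
```

>>> drive_tool(
  delta_pos=[
    [0,0,0],
    [0,0,0],
    [0,0,0],
    [0,0,0],
  ],
  turn=[
    [0,0,0],
    [0,0,0],
    [0,0,0],
    [0,0,0],
  ],
  hand=[0.01,0.01,0.01,0.01],
)

```text
time: 20.42
tool_pos: [456.4, 307.7, 130.9]
eef_rot: [[0.966, 0.004, -0.26], [0.26, 0.002, 0.966], [0.004, -1.0, 0.001]]
ft_force: [0.5, 0.6, 5.4]
grip_width: 0.221
```

```bash
python3 st.py
```

```text
t 20.42 q [ 0.471  0.112 -0.048  1.406 -0.     0.208] pos [456.4 307.7 130.9] zyaw 105.08 down [ 0.004  0.002 -1.   ] F [0.48 0.58 5.36] T [-0.06  0.03  0.  ] w 18.9
```

>>> drive_tool(
  delta_pos=[
    [0,0,0.023],
    [0,0,0.03],
    [0,0,0.03],
    [0.0093,-0.0327,0],
    [0.0093,-0.0327,0],
  ],
  turn=[
    [0,0,0],
    [0,0,0],
    [0,0,0],
    [0,0,-0.071],
    [0,0,-0.071],
  ],
  hand=[0.01,0.01,0.01,0.01,0.01],
)

```text
time: 20.83
tool_pos: [474.7, 242.8, 214.4]
eef_rot: [[0.993, 0.005, -0.122], [0.122, 0.002, 0.993], [0.006, -1.0, 0.001]]
ft_force: [1.7, 0.6, -1.2]
grip_width: 0.219
```

>>> drive_tool(
  delta_pos=[
    [0.0093,-0.0327,0],
    [0.0093,-0.0327,0],
    [0.0093,-0.0327,0],
    [0.0093,-0.0327,0],
    [0.0093,-0.0327,0],
  ],
  turn=[
    [0,0,-0.071],
    [0,0,-0.071],
    [0,0,-0.071],
    [0,0,-0.071],
    [0,0,-0.071],
  ],
  hand=[0.01,0.01,0.01,0.01,0.01],
)

```text
time: 21.25
tool_pos: [519.9, 76.6, 211.2]
eef_rot: [[0.972, -0.001, 0.235], [-0.235, -0.0, 0.972], [-0.001, -1.0, -0.0]]
ft_force: [1.4, -0.3, -1.0]
grip_width: 0.216
```

>>> drive_tool(
  delta_pos=[
    [0,0,0],
    [0,0,0],
    [0,0,0],
    [0,0,0],
  ],
  turn=[
    [0,0,0],
    [0,0,0],
    [0,0,0],
    [0,0,0],
  ],
  hand=[0.01,0.01,0.01,0.01],
)

```text
time: 21.58
tool_pos: [519.6, 79.1, 211.2]
eef_rot: [[0.973, -0.001, 0.23], [-0.23, 0.0, 0.973], [-0.001, -1.0, 0.0]]
ft_force: [-0.4, 1.1, -1.1]
grip_width: 0.219
```

```bash
python3 st.py;  python3 look.py l side:235:150:100:75:8; python3 - <<'E'
from pj import *
from station import env
p=env.read_state()["tool_pos"]
pts(p+[0,0,8.1],np.radians(-13.5),"S",(235,150))
v=p[:2]-[555.5,70.7]; print("along",v@[.972,-.233],"lat",v@[.233,.972])
E
```

```text
t 21.58 q [0.023 0.045 0.04  1.567 0.    0.255] pos [519.6  79.1 211.2] zyaw 76.7 down [-0.001  0.    -1.   ] F [-0.36  1.1  -1.13] T [ 0.06  0.02 -0.08] w 18.7
top-x-y [605. 532.]
top+x-y [526. 475.]
top-x+y [483. 631.]
top+x+y [404. 571.]
bot-x-y [606. 609.]
tabtop [511. 301.]
along -36.911295875925326 lat -0.007659944360115745
```

View pics/l_side.png

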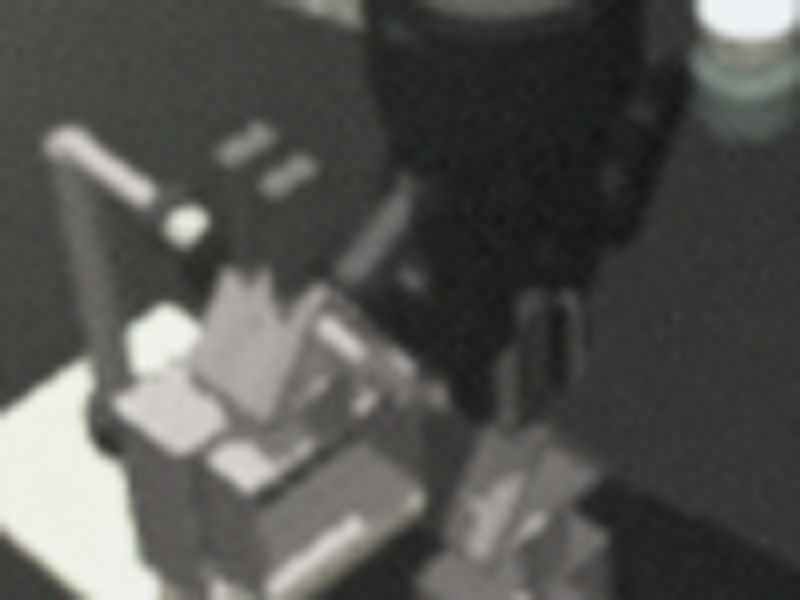

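Straps L and M touch and M is nested in L. S's corners match prediction. Inserting S.

>>> drive_tool(
  delta_pos=[
    [0.0097,-0.0023,0.001],
    [0.0097,-0.0024,0],
    [0.0097,-0.0023,0],
    [0.0097,-0.0023,0],
    [0.0097,-0.0024,0],
  ],
  turn=[
    [0,0,0],
    [0,0,0],
    [0,0,0],
    [0,0,0],
    [0,0,0],
  ],
  hand=[0.01,0.01,0.01,0.01,0.01],
)

```text
time: 22.05
tool_pos: [568.6, 67.9, 212.4]
eef_rot: [[0.973, -0.0, 0.229], [-0.229, 0.0, 0.973], [-0.0, -1.0, 0.0]]
ft_force: [-0.2, -0.1, -2.3]
grip_width: 0.218
```

>>> drive_tool(
  delta_pos=[
    [0.0097,-0.0023,0],
    [0.0049,-0.0012,0],
    [0,0,0],
    [0,0,0],
  ],
  turn=[
    [0,0,-0.002],
    [0,0,0],
    [0,0,0],
    [0,0,0],
  ],
  hand=[0.01,0.01,0.01,0.01],
)

```text
time: 22.38
tool_pos: [582.7, 63.8, 212.2]
eef_rot: [[0.973, -0.001, 0.232], [-0.232, 0.0, 0.973], [-0.001, -1.0, -0.0]]
ft_force: [0.4, -0.6, -0.6]
grip_width: 0.218
```

```bash
cat >> st.py <<'E'
v=r["tool_pos"][:2]-[555.5,70.7]; print("along hook_arm",(v@[.972,-.233]-10).round(1),"lat",(v@[.233,.972]).round(1))
E
python3 st.py; python3 look.py m side:225:140:100:75:8
```

```text
t 22.38 q [-0.005  0.205  0.218  1.584  0.     0.229] pos [582.7  63.8 212.2] zyaw 76.57 down [-0.001  0.    -1.   ] F [ 0.39 -0.58 -0.62] T [ 0.    0.01 -0.  ] w 18.6
along hook_arm 18.0 lat -0.4
```

View pics/m_side.png

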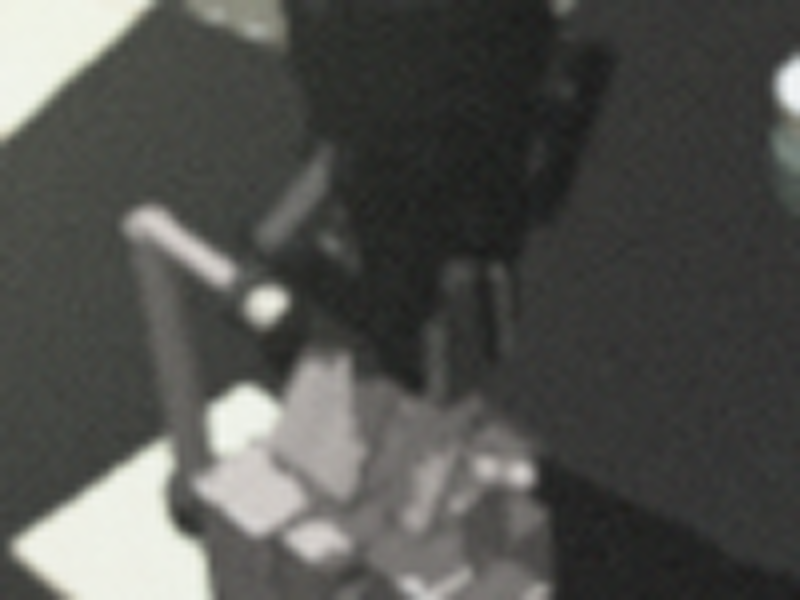

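>>> drive_tool(
  delta_pos=[
    [0,0.0002,-0.004],
    [0,0,-0.004],
    [0,0,-0.0035],
    [0,0,0],
    [0,0,0],
  ],
  turn=[
    [0,0,0],
    [0,0,0],
    [0,0,0],
    [0,0,0],
    [0,0,0],
  ],
  hand=[0.01,0.01,0.01,0.01,0.01],
)

```text
time: 22.85
tool_pos: [582.5, 63.1, 200.3]
eef_rot: [[0.972, -0.001, 0.234], [-0.234, -0.0, 0.972], [-0.001, -1.0, -0.0]]
ft_force: [0.5, -0.7, -0.9]
grip_width: 0.22
```

```bash
python3 st.py
```

```text
t 22.85 q [-0.006  0.204  0.192  1.561 -0.     0.229] pos [582.5  63.1 200.3] zyaw 76.49 down [-0.001 -0.    -1.   ] F [ 0.54 -0.67 -0.89] T [ 0.   -0.01  0.02] w 18.8
along hook_arm 18.1 lat -1.1
```

>>> drive_tool(
  delta_pos=[
    [0.0041,-0.0006,0],
    [0.0039,-0.0007,0],
    [0.0039,-0.0007,0],
    [0.0019,-0.0005,0],
    [0,0,0],
  ],
  turn=[
    [0,0,0],
    [0,0,0],
    [0,0,0],
    [0,0,0],
    [0,0,0],
  ],
  hand=[0.01,0.01,0.01,0.01,0.01],
)

```text
time: 23.27
tool_pos: [597.6, 60.4, 200.8]
eef_rot: [[0.972, 0.0, 0.234], [-0.234, -0.0, 0.972], [0.0, -1.0, -0.0]]
ft_force: [-0.1, -0.5, -2.0]
grip_width: 0.217
```

```bash
python3 st.py
```

```text
t 23.27 q [-0.011  0.241  0.237  1.567 -0.     0.225] pos [597.6  60.4 200.8] zyaw 76.47 down [ 0. -0. -1.] F [-0.12 -0.52 -2.  ] T [-0.03 -0.02 -0.02] w 18.5
along hook_arm 33.3 lat -0.2
```

>>> drive_tool(
  delta_pos=[
    [0.001,-0.0002,0],
    [0.001,-0.0003,0],
    [0,0,0],
  ],
  turn=[
    [0,0,0],
    [0,0,0],
    [0,0,0],
  ],
  hand=[0.01,0.01,0.01],
)

```text
time: 23.52
tool_pos: [599.0, 60.1, 200.9]
eef_rot: [[0.972, 0.0, 0.234], [-0.234, -0.0, 0.972], [0.0, -1.0, -0.0]]
ft_force: [0.7, 0.4, -0.2]
grip_width: 0.215
```

>>> drive_tool(
  delta_pos=[
    [0.001,-0.0002,0],
    [0,0,0],
  ],
  turn=[
    [0,0,0],
    [0,0,0],
  ],
  hand=[0.01,0.01],
)

```text
time: 23.68
tool_pos: [599.9, 59.9, 200.9]
eef_rot: [[0.972, 0.0, 0.234], [-0.234, -0.0, 0.972], [0.0, -1.0, -0.0]]
ft_force: [0.2, 0.1, -1.4]
grip_width: 0.218
```

>>> drive_tool(
  delta_pos=[
    [0.001,-0.0002,0],
    [0,0,0],
  ],
  turn=[
    [0,0,0],
    [0,0,0],
  ],
  hand=[0.01,0.01],
)

```text
time: 23.85
tool_pos: [600.4, 59.8, 200.8]
eef_rot: [[0.972, -0.001, 0.234], [-0.234, 0.0, 0.972], [-0.001, -1.0, -0.0]]
ft_force: [-0.7, -0.4, -1.3]
grip_width: 0.217
```

```bash
python3 st.py
```

```text
t 23.85 q [-0.012  0.25   0.248  1.57   0.     0.224] pos [600.4  59.8 200.8] zyaw 76.49 down [-0.001  0.    -1.   ] F [-0.74 -0.37 -1.34] T [ 0.01  0.38 -0.04] w 18.5
along hook_arm 36.2 lat -0.1
```

>>> drive_tool(
  delta_pos=[
    [0.0007,-0.0002,0],
    [0,0,0],
  ],
  turn=[
    [0,0,0],
    [0,0,0],
  ],
  hand=[0.01,0.01],
)

```text
time: 24.02
tool_pos: [600.6, 59.7, 200.8]
eef_rot: [[0.972, -0.002, 0.234], [-0.234, 0.0, 0.972], [-0.002, -1.0, -0.0]]
ft_force: [-4.5, 0.1, 1.0]
grip_width: 0.219
```

```bash
python3 st.py
```

```text
t 24.02 q [-0.012  0.252  0.25   1.571  0.     0.224] pos [600.6  59.7 200.8] zyaw 76.49 down [-0.002  0.    -1.   ] F [-4.48  0.11  0.97] T [ 0.17  0.85 -0.07] w 18.7
along hook_arm 36.4 lat -0.2
```

>>> drive_tool(
  delta_pos=[
    [-0.001,0.0002,-0.001],
    [0,0,-0.001],
    [0,0,-0.0007],
    [0,0,0],
  ],
  turn=[
    [0,0,0],
    [0,0,0],
    [0,0,0],
    [0,0,0],
  ],
  hand=[0.01,0.01,0.01,0.01],
)

```text
time: 24.35
tool_pos: [600.4, 59.8, 198.2]
eef_rot: [[0.972, -0.0, 0.234], [-0.234, -0.0, 0.972], [-0.0, -1.0, -0.0]]
ft_force: [-3.0, 1.1, -0.2]
grip_width: 0.217
```

```bash
python3 st.py
```

```text
t 24.35 q [-0.012  0.249  0.241  1.563 -0.     0.224] pos [600.4  59.8 198.2] zyaw 76.5 down [-0. -0. -1.] F [-2.95  1.07 -0.16] T [ 0.12  0.6  -0.03] w 18.6
along hook_arm 36.2 lat -0.2
```

>>> drive_tool(
  delta_pos=[
    [0,0,-0.0008],
    [0,0,0],
  ],
  turn=[
    [0,0,0],
    [0,0,0],
  ],
  hand=[0.01,0.01],
)

```text
time: 24.52
tool_pos: [600.4, 59.6, 197.9]
eef_rot: [[0.972, 0.0, 0.234], [-0.234, -0.0, 0.972], [0.0, -1.0, -0.0]]
ft_force: [-3.6, -0.1, 2.8]
grip_width: 0.218
```

```bash
python3 st.py
```

```text
t 24.52 q [-0.012  0.249  0.24   1.562 -0.     0.224] pos [600.4  59.6 197.9] zyaw 76.49 down [ 0. -0. -1.] F [-3.57 -0.13  2.76] T [-0.01  0.9  -0.03] w 18.6
along hook_arm 36.2 lat -0.3
```

Seated. I'll ease off the push, release, and rise.

>>> drive_tool(
  delta_pos=[
    [-0.0006,0.0002,0.0005],
    [0,0,0],
    [0,0,0],
    [0,0,0],
  ],
  turn=[
    [0,0,0],
    [0,0,0],
    [0,0,0],
    [0,0,0],
  ],
  hand=[0.01,0.025,0.035,0.045],
)

```text
time: 24.85
tool_pos: [600.8, 59.9, 198.0]
eef_rot: [[0.972, 0.002, 0.234], [-0.234, 0.0, 0.972], [0.002, -1.0, 0.0]]
ft_force: [-0.6, 0.4, -0.9]
grip_width: 0.521
```

>>> drive_tool(
  delta_pos=[
    [0,0,0.008],
    [0,0,0.02],
    [0,0,0.03],
    [0,0,0.03],
  ],
  turn=[
    [0,0,0],
    [0,0,0],
    [0,0,0],
    [0,0,0],
  ],
  hand=[0.045,0.05,0.055,0.055],
)

```text
time: 25.18
tool_pos: [599.5, 59.9, 286.3]
eef_rot: [[0.972, -0.002, 0.234], [-0.234, 0.0, 0.972], [-0.002, -1.0, -0.0]]
ft_force: [0.7, -0.3, -0.2]
grip_width: 0.642
```

>>> drive_tool(
  delta_pos=[
    [-0.015,-0.035,0],
    [-0.015,-0.035,0],
    [-0.015,-0.035,0],
    [-0.015,-0.035,0],
    [-0.015,-0.035,0],
  ],
  turn=[
    [0,0,0],
    [0,0,0],
    [0,0,0],
    [0,0,0],
    [0,0,0],
  ],
  hand=[0.055,0.055,0.055,0.055,0.055],
)

```text
time: 25.6
tool_pos: [524.7, -116.5, 287.0]
eef_rot: [[0.973, 0.002, 0.233], [-0.233, -0.001, 0.973], [0.002, -1.0, -0.0]]
ft_force: [0.2, -0.5, -0.4]
grip_width: 0.644
```

>>> drive_tool(
  delta_pos=[
    [-0.01,-0.035,0],
    [-0.01,-0.035,0],
    [-0.01,-0.035,0],
    [0,0,0],
    [0,0,0],
  ],
  turn=[
    [0,0,0],
    [0,0,0],
    [0,0,0],
    [0,0,0],
    [0,0,0],
  ],
  hand=[0.055,0.055,0.055,0.055,0.055],
)

```text
time: 26.02
tool_pos: [494.6, -222.1, 286.4]
eef_rot: [[0.971, 0.001, 0.238], [-0.238, -0.0, 0.971], [0.001, -1.0, -0.0]]
ft_force: [-0.4, 0.2, 0.3]
grip_width: 0.644
```

```bash
python3 st.py; python3 look.py n side:220:150:80:75:8 top:280:125:50:56:10
```

```text
t 26.02 q [-0.546  0.11   0.259  1.719  0.    -0.306] pos [ 494.6 -222.1  286.4] zyaw 76.25 down [ 0.001 -0.    -1.   ] F [-0.39  0.16  0.26] T [-0.02  0.05 -0.03] w 55.0
along hook_arm -1.0 lat -298.8
```

View pics/n_side.png

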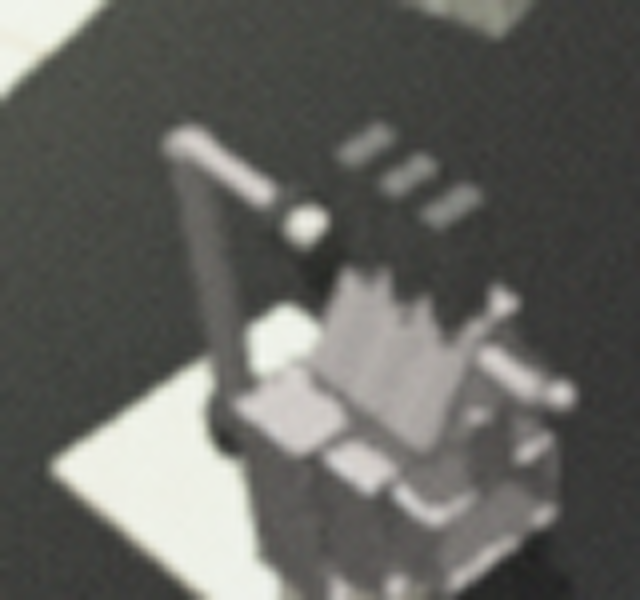

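View pics/n_top.png

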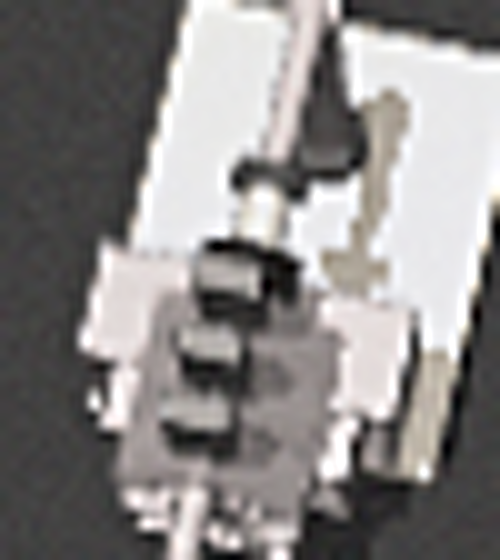

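```bash
python3 - <<'E'
from h import *
import pickle
s0,t0=pickle.load(open("st.pkl","rb")); s1=pickle.load(open("side.pkl","rb"));t1=pickle.load(open("top.pkl","rb"))
d=np.array([.972,-.233]);n=np.array([.233,.972]);ha=np.array([565.2,68.4])
A=np.arange(80,150,1.5)
for nm,a,b,lat in (("top",t0,t1,0),("top",t0,t1,-9),("side",s0,s1,0)):
    out=[]
    for im in (a,b):
        g=cv2.cvtColor(im["color"],cv2.COLOR_RGB2GRAY).astype(np.float32)
        p=np.array([proj(im,[*(ha+x*d+lat*n),168]) for x in A],np.float32)
        out.append(cv2.remap(g,p[:,0].copy(),p[:,1].copy(),cv2.INTER_LINEAR).ravel())
    print(nm,lat)
    for x,u,v in zip(A,*out): print(x,int(u),int(v),end=" | ")
    print()
E
```

```text
top 0
80.0 193 45 | 81.5 162 44 | 83.0 120 53 | 84.5 67 67 | 86.0 47 108 | 87.5 46 151 | 89.0 45 170 | 90.5 43 175 | 92.0 39 164 | 93.5 36 139 | 95.0 76 109 | 96.5 167 79 | 98.0 229 57 | 99.5 237 55 | 101.0 241 79 | 102.5 237 156 | 104.0 234 224 | 105.5 234 234 | 107.0 234 242 | 108.5 235 239 | 110.0 235 235 | 111.5 235 236 | 113.0 235 236 | 114.5 241 242 | 116.0 247 248 | 117.5 219 218 | 119.0 182 181 | 120.5 140 139 | 122.0 99 98 | 123.5 85 84 | 125.0 92 91 | 126.5 122 120 | 128.0 169 166 | 129.5 200 197 | 131.0 206 206 | 132.5 214 215 | 134.0 215 215 | 135.5 211 210 | 137.0 207 206 | 138.5 204 204 | 140.0 206 206 | 141.5 210 209 | 143.0 206 205 | 144.5 205 206 | 146.0 210 211 | 147.5 212 211 | 149.0 210 208 | 
top -9
80.0 61 49 | 81.5 27 47 | 83.0 25 47 | 84.5 28 47 | 86.0 37 44 | 87.5 42 37 | 89.0 41 23 | 90.5 38 17 | 92.0 31 31 | 93.5 35 40 | 95.0 84 34 | 96.5 128 27 | 98.0 153 28 | 99.5 178 36 | 101.0 187 102 | 102.5 191 170 | 104.0 183 176 | 105.5 163 170 | 107.0 154 161 | 108.5 146 147 | 110.0 147 149 | 111.5 163 166 | 113.0 173 175 | 114.5 168 168 | 116.0 138 138 | 117.5 84 
[... 313 characters left out ...]
13 85 | 81.5 84 81 | 83.0 64 78 | 84.5 51 74 | 86.0 49 68 | 87.5 52 62 | 89.0 55 60 | 90.5 55 55 | 92.0 55 51 | 93.5 58 50 | 95.0 70 51 | 96.5 87 51 | 98.0 115 53 | 99.5 155 61 | 101.0 188 73 | 102.5 208 102 | 104.0 220 140 | 105.5 224 175 | 107.0 224 197 | 108.5 225 214 | 110.0 225 222 | 111.5 222 222 | 113.0 220 222 | 114.5 210 211 | 116.0 187 187 | 117.5 160 160 | 119.0 129 130 | 120.5 103 103 | 122.0 92 91 | 123.5 94 92 | 125.0 100 97 | 126.5 112 109 | 128.0 134 133 | 129.5 157 158 | 131.0 177 179 | 132.5 189 191 | 134.0 198 199 | 135.5 197 197 | 137.0 200 198 | 138.5 199 198 | 140.0 196 196 | 141.5 197 198 | 143.0 200 200 | 144.5 198 196 | 146.0 197 195 | 147.5 197 196 | 149.0 199 200 |
```

The back stop has moved 5.1 mm (side), or 5.4 to 6.2 mm (top), and all three strainers are nested with touching loops. Quick check of the other bench objects, then I'll hand in.

```bash
python3 - <<'E'
from h import *
import pickle
s0,t0=pickle.load(open("st.pkl","rb")); t1=pickle.load(open("top.pkl","rb")); s1=pickle.load(open("side.pkl","rb"))
for n,a,b,bx in [("beaker",t0,t1,(175,176,26,22)),("mouse",t0,t1,(165,208,28,36)),("petri",t0,t1,(260,218,34,34)),("reagent+jar",s0,s1,(316,116,32,54)),("slidebox",t0,t1,(446,205,45,40)),("beaker s",s0,s1,(180,322,40,40))]:
    x,y,w,h=bx; f=lambda q:cv2.cvtColor(q["color"],cv2.COLOR_RGB2GRAY)[y:y+h,x:x+w].astype(np.float32)
    print(n,"diff",np.abs(f(a)-f(b)).mean().round(1),"shift",np.round(cv2.phaseCorrelate(f(a),f(b))[0],2))
print(job.close_job())
E
```

```text
beaker diff 2.7 shift [ 0.45 -0.04]
mouse diff 3.8 shift [-0.05 -0.04]
petri diff 2.0 shift [0.   0.09]
reagent+jar diff 3.3 shift [-0.07 -0.02]
slidebox diff 22.1 shift [ 1.  -0.1]
beaker s diff 2.2 shift [-0.14 -0.03]
the job is handed in; nothing more can be done
None
```

I hung the three strainers largest, middle, smallest, all with the open side facing the hook's tip. I let each go before fetching the next, and handed the job in at about 26 s with the gripper clear.

- **Nesting:** The final pictures show all three pans nested. The tabs are evenly spaced, and I can see no gap between the loops.
- **Back stop:** The side view gives a push of 5.1 mm. The top view gives 5.4 to 6.2 mm, where the larger value is less certain because the tab partly hides the stop. The arm's own travel after contact was about 4.9 mm. The push peaked at about 6 N on the stop, and at 3.5 to 4.5 N when bringing the middle and smallest strainers home. The hard end was not reached.
- **Middle against largest:** I measured about 19.3 mm between their tabs against 20 mm expected. That is within picture accuracy, so they are touching.
- **Other bench items:** The mouse, dish, bottle and jar showed no shift. The beaker matched in the side view (0.1 px) but read 0.45 px in the top view, which I take as noise.
- **Slide box:** Its top-view check disagreed, with a brightness difference of 22 and an apparent 1 px shift. The parked arm or its shadow probably covers that area. I felt no unexpected force there, but I did not confirm it with a second clean picture.

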